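Weigh an amber vial on a hanging spring scale with self-closing tongs

ROBOT

A 6-joint arm with a two-finger parallel gripper is mounted at the origin on a cart in front of the work surface, level with it; the furniture and walls round the work are solid. World frame = base frame: x ahead of the robot, y to its left, z up, the work surface at z = 0. Lengths are in m, angles in rad, forces in N, time in s.
With the tool pointing down it reaches from about 0.3 to 0.875 m from the base axis. Payload 6.4 kg.
Tool frame: the origin (TCP) lies at the very end of the fingers, on their centre line; the grasp point (between the pads) lies manip.pinch_z behind it (manip.pinch_z is the distance from the TCP to the grasp point, in m); z points along the fingers, y is the line along which they close (so a half turn about z gives the same grasp; the last joint's range is limited). The gripper opens to 85 mm and grips with 20 to 120 N. Pads are 22 mm wide; open, the fingers measure 114 mm over their backs; the gripper's body (76 mm by 85 mm) begins 54 mm behind the grasp point. The pads swing forward as they close: fully open they stand 13 mm farther back than shut.
Start: joints at [-1.364, 0.181, 1.607, -0, 1.354, -0.206], TCP at [0.231, -0.527, 0.231] pointing down, gripper open.
Joint ranges: [-2.99, 2.99], [-0.89, 2.07], [0.3, 2.58], [-1.14, 4.28], [0, 2.63], [-3.12, 3.12]. Speed limits (rad/s): [2.57, 2.57, 3.01, 3.14, 3.14, 3.14].

INTERFACE

Orientations are given as a unit quaternion [x, y, z, w].
In Python, from station import manip, capture gives the robot as it stands.
- The arm moves only by the tool arm_command, never from a script. Its argument "motion" is a list that holds one entry, the list of rows, each a list of 7 numbers: the closure, from 0 (fully open) to 1 (shut), then the shift along the tool's x, y, z in units of 2.5 cm (1.0 is 2.5 cm), then the turn, a rotation vector about the tool's x, y, z in units of 4 degrees (1.0 is 4 degrees). A call has 1 to 20 rows; each row shifts and turns the commanded pose from where the row before left it, along the tool's axes as they then stand; what a row does not reach is not made up. A row lasts 1/12 s, in which the tool goes at most 41.7 mm and 7.16 degrees, less where a joint would pass 70% of its speed; a pose out of reach is approached as far as the arm can. A call with a number of a shift or a turn outside -1 to 1 is refused whole. A call with a gripper value outside its range is refused whole. The fingers move at their own pace and stop on an object; "force" is the grip in N (left out, the last holds). Time passes only in rows, so rows that do not move let the fingers close. It gives the time, the measured TCP pose, the force, the opening and the grip force at its end, in the units of the state.
- manip.sense(): the state, without advancing time (a new reading comes with each control period).
- capture(name): name is "scene" or "top"; returns a dict with "img" (420x560x3 uint8, red, green, blue), "fovy" (degrees; the focal length in pixels is half the picture's height over the tangent of half this angle, whatever the lens; pixels are square), "cx", "cy" (the principal point, pixels), "camera_from_world" (4x4, takes a point from world to camera coordinates). Camera axes: x right, y up, looking along -z (the intrinsics and any distortion apply to the point x, -y, -z); pixel columns grow to the right and rows downward; lengths in m; the calibration is good to about 2 mm. A picture is of the moment at which its call begins. There is no depth.
- manip.job_done(): hands the job in; it is judged then, once.
The state is a dict: "t": time; "joint_positions": joint angles; "joint_velocities": joint speeds; "effort": joint torques, N m; "position": TCP position; "ee_rot": TCP orientation; "ft_force": force on the tool from outside, world axes, zero at the start; "ft_torque": the same for the moment, N m; "finger_gap": finger opening in m; "grip_force": force on a finger pad.
Only numpy, scipy, OpenCV 4.12 (cv2) and the standard library are available. Lean on these libraries where they do the work, as an engineer would, in place of code of your own. Each camera call takes 0.05 s, during which the arm holds its last target. There are 200 camera calls.

TASK

Weigh the amber vial: squeeze the self-closing tongs open to take them off their rest, put their jaws around the cap of the standing vial and let go, so that they clamp it by themselves. Then hang the tongs, with the vial in their jaws, by their eye on the hook of the spring scale (their flat side handle is there to carry them without opening the jaws), and let go so that everything hangs free and still for the reading. Never touch the vial itself with the gripper, do not tip it over, and leave the other things where they are.

Things in the scene. Friction and masses are not known exactly. Their poses are not given: they have to be found in the camera images.
- tongs: steel self-closing tongs, 149 mm tall, 95 g, working like a clothes peg: squeeze the upper ends of the two levers and the jaws below open. Origin: on their axis at the underside of the jaws; z up the axis, y the line along which the levers open, side handle towards -x. Lever pins 62 mm up, 12 mm to either side. They start clamped on the post of the rest
- tongs_bars (a point): point on the tongs' axis, 110 mm up, midway between the two round black finger bars to squeeze (18 mm long along x, 12 mm thick): 66 mm over both when the tongs clamp a 30 mm post or cap, about 43 mm at the stop, which takes about 15 N (25 to 30 N holds it firmly). The eye's top is 39 mm higher
- tongs_eye (a point): centre of the round hanging eye on top of the tongs, on their axis, 133 mm above the origin: ring of 5 mm wire, hole 22 mm across, its plane spanned by the tongs' y and z, so the hook passes through along x
- tongs_jaws (a point): point midway between the V-shaped rubber-lined jaws (16 mm high), 8 mm above the tongs' origin; the middle of a clamped cap should be here. Squeezed to the stop the jaws stand some 12 mm off a 30 mm cap on either side; released they clamp it with about 9 N
- tongs_handle (a point): middle of the flat side handle, fixed to the middle of the tongs and not to the levers: 42 mm long along x, 10 mm thick along y, 18 mm high, centred 49 mm from the axis towards -x and 56 mm above the origin
- tongs_left (a joint): turn of the tongs' levers (both always turn alike): 0 rad clamped on a 30 mm post or cap, -0.06 fully shut and empty, 0.23 squeezed to the stop, jaws wide open
- rest: fixed grey rest for the tongs: square foot 90 mm, 10 mm thick, column of 48 mm diameter up to a shoulder 61 mm above the table, on it a short 30.6 mm post 14 mm high that the jaws clamp. Origin: centre of the underside. The tongs start upright on its axis, origin 61 mm up, turned as the rest is
- vial: amber glass vial with black cap, closed, 96 mm high, body 38 mm in diameter, about 100 g, stands on the table. Origin: centre of its underside, z up
- vial_cap (a point): middle of the vial's black cap, 87 mm above the underside; the cap is 30.6 mm in diameter and 18 mm high (78 to 96 mm)
- scale: fixed hanging spring scale on a stand. Origin on the table straight below the hook; +x points to the column, 80 mm behind the hook. Foot 12 mm thick, 150 mm wide, from x -65 to 105 mm. Housing over the hook (70 mm deep, 100 wide, 110 high, underside 345 mm above the table): a gripper must come in leaning back towards the scale's -x by 30 to 45 degrees
- hook_seat (a point): lowest point of the hook's 5 mm wire (centre line), 290 mm above the table unloaded. The hook opens to the scale's -x: its tip, 14 mm in front, rises 8.5 mm above the seat; the wire curves up 22 mm behind to the shank 44 mm above. Bring the eye in along +x, centre about 3 mm above the seat, then lower; hanging, its centre is 8.5 mm below the seat
- scale_hook (a joint): how far the hook is pulled down, m: 0 unloaded, grows with the load by 1 mm per 0.08 N, at most 0.045; tongs alone about 0.012, tongs with vial 0.020 to 0.030
- clear_flask: bystander: clear round flask with white cap, 44 mm in diameter, 104 mm high, origin under its centre
- narrow_bottle: bystander: narrow clear tube bottle with cap, 28 mm in diameter, 119 mm high, origin under its centre
- small_beaker: bystander: small open beaker, 48 mm in diameter, 58 mm high, origin under its centre
- dish: bystander: flat petri dish, 72 mm in diameter, 15 mm high, origin under its centre
- lab_spatula: bystander: slim spatula lying on the table, 169 mm long along its y, 8 mm high

How it is judged:
By the outcome, as a careful person would: the job done as asked, in the order asked, and still so for the second after the job is handed in, with the robot touching nothing.
It also fails if it takes over 72 s, if anything falls off the work surface, if the arm or the gripper's body presses on something with over 40 N, if the wrist force passes 120 N, or if a joint passes its speed limit or range.

## Working session

There is one attempt and no reset: what is moved stays moved. The work goes in short steps, Python scripts to look and compute and a tool call to move; the robot and the scene stay as the last step left them, time stands still between calls to the robot, and variables do not carry over. Pictures are saved under pics/ and viewed, at most 10 in all, crops included, and the job is handed in when it is done.

Besides the shell and the picture viewer there is one more tool, called after "Call:" as name(argument=value, ...), one argument or row to a line, values as JSON. arm_command: Moves the arm, as the interface text tells. Its arguments: {"type":"object","properties":{"motion":{"type":"array"},"force":{"type":"number"}},"required":["motion"]}

```bash
ls; mkdir -p pics; python3 - <<'E'
from station import manip, capture
import cv2,numpy as np
print(manip.pinch_z, manip.sense())
for n in("scene","top"):
    c=capture(n); cv2.imwrite(f"pics/{n}0.png",c["img"][...,::-1]); print(n,{k:(v if k!='img' else 0) for k,v in c.items()})
E
```

```text
pics
0.0187 {'t': 0.0, 'joint_positions': array([-1.36431447e+00,  1.81531305e-01,  1.60801679e+00,  4.87912140e-06,
        1.35382222e+00, -2.06282546e-01]), 'joint_velocities': array([-0.00159953, -0.00164544,  0.00062807, -0.00023088,  0.00052536,
        0.00035234]), 'effort': array([ 7.88127218e-04, -4.44874907e+01, -3.51334977e+01, -2.65486087e-04,
        9.01213672e-03,  7.72815838e-06]), 'position': array([ 0.23056604, -0.52613435,  0.2303854 ]), 'ee_rot': array([ 9.78778400e-01,  2.04919630e-01,  2.29331408e-06, -8.88835196e-04]), 'ft_force': array([-0.25865097,  0.49633519, -0.47375332]), 'ft_torque': array([-0.00166373,  0.0114864 , -0.02479228]), 'grip_force': 0.0, 'finger_gap': 0.0854972574213909}
scene {'img': 0, 'fovy': 49.323426973061636, 'cx': 277.2814401602044, 'cy': 208.98786601877686, 'camera_from_world': array([[ 0.96435239, -0.26461491, -0.00184708, -0.58102712],
       [ 0.22232561,  0.8064099 ,  0.54797299, -0.21548076],
       [-0.14351232, -0.52884972,  0.83649399, -1.22848632],
       [ 0.        ,  0.        ,  0.        ,  1.        ]])}
top {'img': 0, 'fovy': 48.041617963117226, 'cx': 283.4727972441727, 'cy': 208.4934027929419, 'camera_from_world': array([[ 0.00458382, -0.99938257,  0.034835  , -0.03370545],
       [ 0.98992377,  0.00946512,  0.14128459, -0.62181624],
       [-0.14152707,  0.03383637,  0.98935595, -1.07030423],
       [ 0.        ,  0.        ,  0.        ,  1.        ]])}
```

```bash
python3 -c "
import cv2
for n in('scene','top'):
    i=cv2.imread(f'pics/{n}0.png'); cv2.imwrite(f'pics/{n}0b.png',cv2.resize(i,(800,600),interpolation=cv2.INTER_CUBIC))"
```

```text
(no output)
```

View pics/scene0b.png

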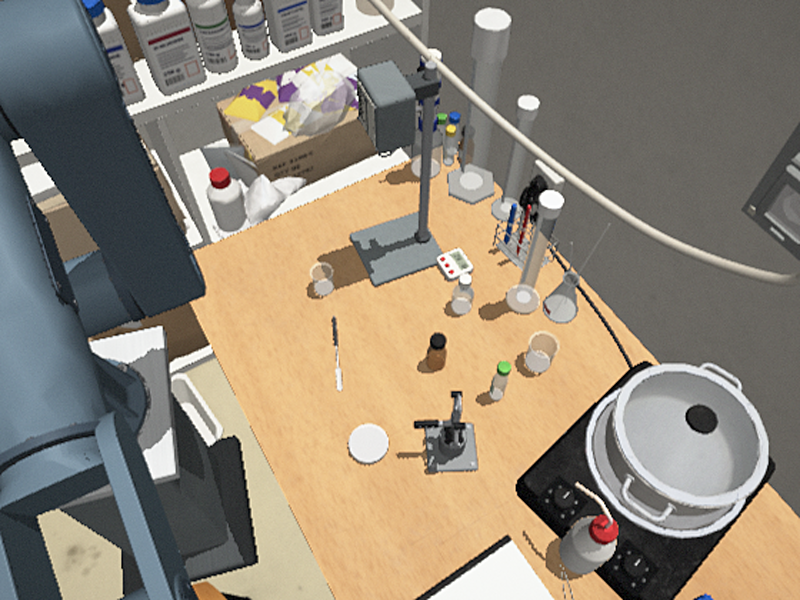

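View pics/top0b.png

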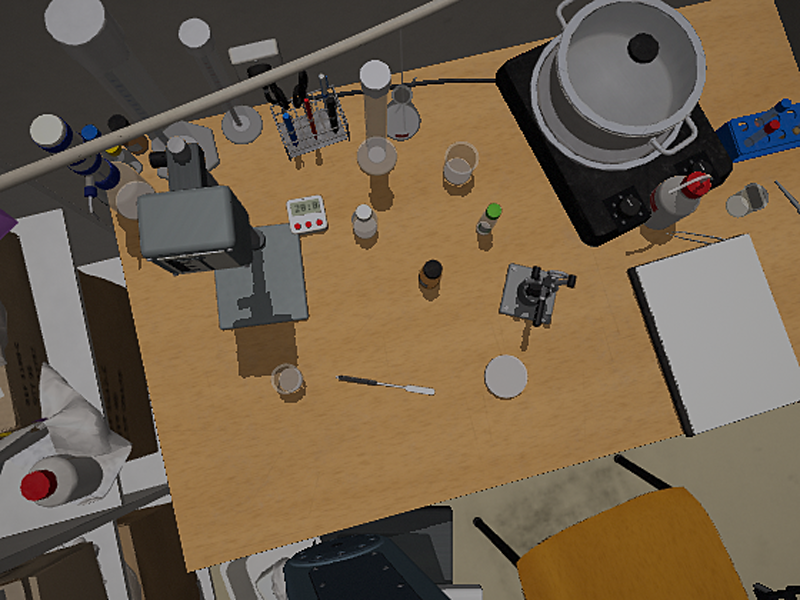

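The scene view shows the vial at (437,352), the rest with tongs at (452,435) and the scale foot at (400,248). The top view shows the vial at (430,275), the rest at (528,293) and the foot at (262,277), all in 800 px wide coordinates. Next I crop in on the tongs and the scale.

```bash
python3 -c "
import cv2,numpy as np
s=cv2.imread('pics/scene0.png');t=cv2.imread('pics/top0.png')
def cr(i,x,y,w=80,h=60):return cv2.resize(i[y:y+h,x:x+w],(400,300),interpolation=cv2.INTER_CUBIC)
cv2.imwrite('pics/c1.png',np.vstack([np.hstack([cr(s,280,265),cr(t,345,175)]),np.hstack([cr(s,240,140,88,66),cr(t,145,150,104,78)])]))"
```

```text
(no output)
```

View pics/c1.png

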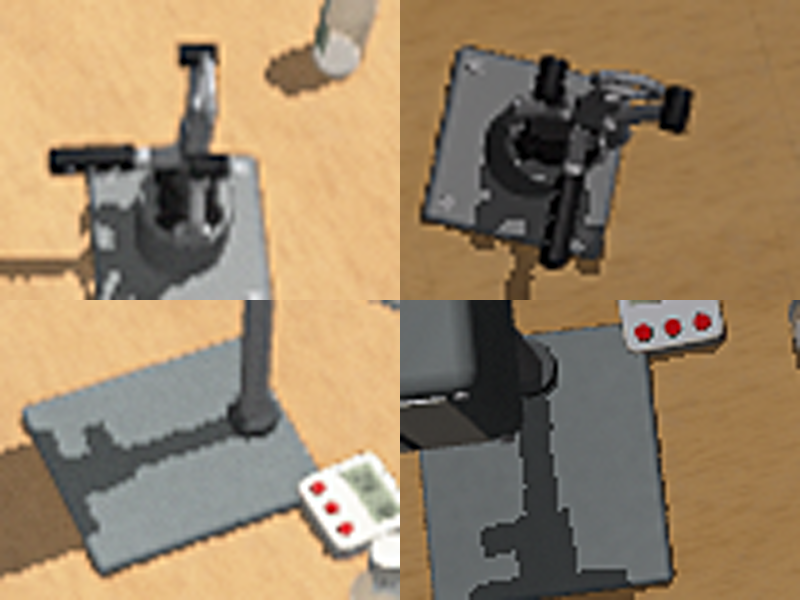

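```bash
cat > h.py <<'E'
import numpy as np,cv2
from scipy.spatial.transform import Rotation as R
from station import manip,capture
def cam(n):
    c=capture(n); c['f']=210/np.tan(np.radians(c['fovy']/2)); M=c['camera_from_world']; c['R']=M[:3,:3]; c['o']=-M[:3,:3].T@M[:3,3]; return c
def ray(c,p):
    d=np.array([(p[0]-c['cx'])/c['f'],-(p[1]-c['cy'])/c['f'],-1]); d=c['R'].T@d; return c['o'],d/np.linalg.norm(d)
def plane(c,p,z):
    o,d=ray(c,p); return o+d*(z-o[2])/d[2]
def tri(c1,p1,c2,p2):
    A=0;b=0;L=[ray(c1,p1),ray(c2,p2)]
    for o,d in L:
        P=np.eye(3)-np.outer(d,d);A=A+P;b=b+P@o
    x=np.linalg.solve(A,b); return x,[np.linalg.norm((np.eye(3)-np.outer(d,d))@(x-o))*1e3 for o,d in L]
def proj(c,X):
    q=c['camera_from_world'][:3]@np.r_[X,1]; return np.array([c['cx']+c['f']*q[0]/-q[2],c['cy']-c['f']*q[1]/-q[2]])
E
python3 - <<'E'
from h import *
np.set_printoptions(precision=4,suppress=True)
s,t=cam('scene'),cam('top')
def comps(c,x,y,w,h,th=45):
    g=c['img'][y:y+h,x:x+w].max(2); n,l,st,ce=cv2.connectedComponentsWithStats((g<th).astype(np.uint8)); return [(st[i].tolist(),(ce[i]+[x,y]).round(1).tolist()) for i in range(1,n) if st[i][4]>8]
print('vial s',comps(s,290,225,35,40)); print('vial t',comps(t,285,175,30,35))
print('tongs s',comps(s,280,265,60,50,40)); print('tongs t',comps(t,345,175,65,60,40))
for nm,a,b in [('barL',(319.6,275.6),(375,191)),('barR',(321,297.6),(400.4,197)),('barLx',(321,297.6),(375,191)),('barRx',(319.6,275.6),(400.4,197)),('handle',(298.4,297),(378,219.4))]:
    print(nm,tri(s,a,t,b))
for p in [(375,191),(400.4,197)]: print('top bar',plane(t,p,.171))
for p in [(319.6,275.6),(321,297.6)]: print('sc bar',plane(s,p,.171))
print('handle',plane(s,(298.4,297),.117),plane(t,(378,219.4),.117))
for p in [(357,184.4),(350,219),(385,227)]: print('rest corner',plane(t,p,.01))
for p in [(215.7,222.8)]: print('foot t',plane(t,p,.012))
for p in [(244.8,164.2),(262.7,200.9),(308.2,185.1),(295.6,231.3-140+140)][:3]: print('foot s',plane(s,p,.012))
i=s['img'][...,::-1][40:115,240:340]; j=t['img'][...,::-1][110:200,80:200]
cv2.imwrite('pics/c2.png',np.hstack([cv2.resize(i,(400,300),interpolation=2),cv2.resize(j,(400,300),interpolation=2)]))
E
```

```text
vial s [([11, 9, 11, 11, 63], [305.5, 238.9])]
vial t [([11, 7, 13, 13, 136], [302.3, 188.2])]
tongs s [([10, 30, 17, 5, 34], [296.5, 297.1]), ([38, 31, 7, 5, 17], [321.4, 298.2]), ([31, 34, 6, 12, 52], [313.2, 304.3]), ([41, 40, 3, 5, 9], [321.8, 307.0])]
tongs t [([27, 11, 6, 11, 45], [374.6, 191.2]), ([22, 16, 22, 17, 130], [376.2, 200.8]), ([52, 17, 6, 10, 42], [399.4, 196.5]), ([17, 21, 20, 33, 174], [371.3, 212.3]), ([41, 26, 3, 4, 10], [387.0, 202.2]), ([37, 28, 3, 6, 12], [383.0, 205.4])]
barL (array([ 0.6439, -0.219 ,  0.1718]), [np.float64(0.6984504039732752), np.float64(0.6984504039731064)])
barR (array([ 0.6303, -0.2722,  0.1742]), [np.float64(0.12909355806632639), np.float64(0.12909355806656683)])
barLx (array([ 0.6539, -0.2389,  0.0843]), [np.float64(5.2440369827302495), np.float64(5.244036982730394)])
barRx (array([ 0.6228, -0.2514,  0.2484]), [np.float64(4.957695976244064), np.float64(4.9576959762438175)])
handle (array([ 0.5895, -0.2363,  0.1195]), [np.float64(0.5142619898895543), np.float64(0.5142619898895501)])
top bar [ 0.6433 -0.2191  0.171 ]
top bar [ 0.631  -0.2731  0.171 ]
sc bar [ 0.6448 -0.2186  0.171 ]
sc bar [ 0.6308 -0.271   0.171 ]
handle [ 0.5904 -0.2354  0.117 ] [ 0.5893 -0.2369  0.117 ]
rest corner [ 0.6889 -0.2121  0.01  ]
rest corner [ 0.6026 -0.1934  0.01  ]
rest corner [ 0.5837 -0.2792  0.01  ]
foot t [0.5903 0.1331 0.012 ]
foot s [0.572  0.2771 0.012 ]
foot s [0.5918 0.1259 0.012 ]
foot s [0.7407 0.1456 0.012 ]
```

View pics/c2.png

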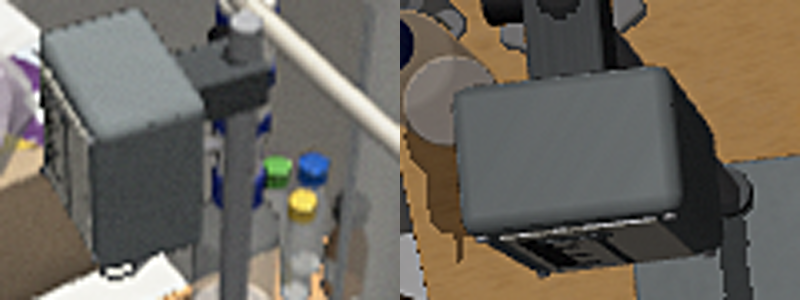

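The crop shows the hook's bottom just under the housing at about (269,107) in full-frame scene pixels, hidden in the top view. Outer silhouette edges of the scale foot are its bottom edges (z=0), so I refit those with line fits.

```bash
python3 - <<'E'
from h import *
np.set_printoptions(precision=4,suppress=True)
s,t=cam('scene'),cam('top')
print(s['o'],t['o'])
# foot: low saturation
def sat(c):return cv2.cvtColor(c['img'],cv2.COLOR_RGB2HSV)[...,1]
S=sat(t)<75
R_=[(150+np.where(S[r,150:225])[0].max(),r) for r in range(175,217,3)]
F=[(c,140+np.where(S[140:240,c])[0].max()) for c in range(165,210,3)]
P=lambda L,cam_:np.array([plane(cam_,p,0)[:2] for p in L])
def line(L):
    v=cv2.fitLine(L.astype(np.float32),cv2.DIST_HUBER,0,.001,.001).ravel(); return v
r=line(P(np.array(R_)+[.5,0],t)); f=line(P(np.array(F)+[0,.5],t)); print('right',r,'front',f)
a=np.degrees([np.arctan2(r[1],r[0]),np.arctan2(f[1],f[0])]);print(a)
A=np.array([r[:2],-f[:2]]).T; k=np.linalg.solve(A,f[2:]-r[2:]); c=r[2:]+k[0]*r[:2]; print('corner t',c)
for p in [(244.8,164.2),(262.7,200.9),(308.2,185.1)]: print('foot s',plane(s,p,0.0))
# scene silhouette
for y in (7.3,): pass
v=np.radians(7.5);ex=np.array([np.cos(v),np.sin(v)]);ey=np.array([-ex[1],ex[0]])
print('origin from t corner',c+.065*ex+.075*ey)
for q in [(269.5,107.5),(269.5,108)]: print('hook',plane(s,q,.2875))
# column foot
print('col base',plane(s,(295.5,165.5),.012), plane(t,(182,169),.012))
# vial
for nm,c_,p in [('s',s,(305.5,238.9)),('t',t,(302.3,188.2))]: print('vial cap',plane(c_,p,.092))
print(tri(s,(305.5,238.9),t,(302.3,188.2)))
h=cv2.cvtColor(s['img'],cv2.COLOR_RGB2GRAY)[98:114,258:282]; print(h)
# bystanders
for nm,p,z in [('clear',(363/1.4286,213/1.4286),.1),('narrow',(493/1.4286,211/1.4286),.115),('beaker',(288/1.4286,385/1.4286),.0),('dish',(506/1.4286,377/1.4286),.015)]: print(nm,plane(t,p,z))
E
```

```text
[ 0.4319 -0.6297  1.1446] [0.4642 0.0084 1.1479]
right [0.991  0.1338 0.6624 0.1445] front [ 0.1352 -0.9908  0.5823  0.2061]
[  7.6907 -82.2298]
corner t [0.592 0.135]
foot s [0.5735 0.2867 0.    ]
foot s [0.5935 0.1339 0.    ]
foot s [0.744  0.1538 0.    ]
origin from t corner [0.6466 0.2178]
hook [0.6435 0.2244 0.2875]
hook [0.643  0.2226 0.2875]
col base [0.7251 0.2294 0.012 ] [0.722  0.2185 0.012 ]
vial cap [ 0.6593 -0.0749  0.092 ]
vial cap [ 0.6625 -0.0705  0.092 ]
(array([ 0.6624, -0.0709,  0.0846]), [np.float64(1.4494925763620807), np.float64(1.4494925763619693)])
[[ 97  95  78 106 107  49  59  68  69  66  65  70  69  71  69  69  68  69
   67  67  71  70  68  68]
 [ 94  94  74 114 119  48  62  66  70  67  67  65  72  69  68  69  67  69
   73  69  69  72  70  74]
 [ 97  92  90  90 122  46  60  71  67  65  73  70  74  67  70  69  65  68
   69  68  72  71  68  70]
 [ 93  92  88  84 128  49  61  73  69  71  66  68  66  66  67  69  67  66
   71  69  66  67  65  63]
 [ 91  93  90  93 105  45  60  68  67  69  69  65  66  70  70  70  68  67
   64  66  62  55  58  53]
 [ 88  92  86  8
[... 518 characters left out ...]
  33 119 228 222 224 198  51  71 103 234 254
  246 243 242 242 242 243]
 [ 81 130 148 218 242 255 254 209 195  35  57  58  96 217 206 221 254 246
  244 242 242 242 242 241]
 [155 241 240 255 248 247 249 253 252 197 210 212 219 255 252 248 245 243
  243 242 242 242 241 242]
 [237 254 249 246 244 243 244 244 247 250 253 251 249 245 243 242 243 243
  241 242 242 242 243 242]
 [247 246 243 244 244 242 243 243 243 243 244 244 244 243 242 243 242 244
  241 242 241 244 246 249]
 [243 243 242 243 242 242 243 243 244 242 242 243 244 242 243 242 243 243
  241 243 244 246 243 202]]
clear [0.7505 0.0403 0.1   ]
narrow [ 0.7526 -0.1661  0.115 ]
beaker [0.4785 0.1654 0.    ]
dish [ 0.4935 -0.201   0.015 ]
```

```bash
python3 - <<'E'
from h import *
np.set_printoptions(precision=4,suppress=True)
s,t=cam('scene'),cam('top')
v=np.radians(7.6);ex=np.array([np.cos(v),np.sin(v),0])
o=np.array([.6463,.218,.29])
for n,d,z in [('seat bottom',0,-.0025),('tip',-.014,.0085),('back',.022,.022)]: print(n,proj(s,o+d*ex+[0,0,z]))
def cyl(c,x,y,r,z0,z1):
    a=np.linspace(0,2*np.pi,60); P=np.array([proj(c,[x+r*np.cos(k),y+r*np.sin(k),z]) for z in(z0,z1) for k in a]); 
    M=np.zeros((420,560),np.uint8); cv2.fillConvexPoly(M,cv2.convexHull(np.round(P).astype(np.int32)),1); ys,xs=np.where(M); return P.min(0),P.max(0),xs.mean(),ys.mean()
print('cap t',cyl(t,.6625,-.0705,.0153,.078,.096)); print('cap s',cyl(s,.6625,-.0705,.0153,.078,.096))
for c,x,y in((s,290,225),(t,285,175)):
    im=c['img'][y:y+45,x:x+35].astype(int); k=(im[...,0]<im.max(2)*0+75)&(im.min(2)<45)
    h=cv2.cvtColor(c['img'],cv2.COLOR_RGB2HSV)[y:y+45,x:x+35]
    for nm,m in(('dark',im.max(2)<60),('amber',(h[...,1]>150)&(h[...,2]<160)&(h[...,2]>50))):
        n,l,st,ce=cv2.connectedComponentsWithStats(m.astype(np.uint8)); i=1+st[1:,4].argmax(); print(nm,st[i]+[x,y,0,0,0],ce[i]+[x,y])
print('body s',cyl(s,.6625,-.0705,.019,0,.07)); print('body t',cyl(t,.6625,-.0705,.019,0,.07))
E
```

```text
seat bottom [271.1693 108.969 ]
tip [266.1177 107.3807]
back [278.9211  99.6368]
cap t (array([295.2531, 181.2603]), array([309.1513, 195.8245]), np.float64(302.0984455958549), np.float64(188.58549222797927))
cap s (array([300.1561, 231.4515]), array([312.04  , 244.8542]), np.float64(306.09090909090907), np.float64(238.14545454545456))
dark [301 234  11  11  99] [305.8889 238.8788]
amber [301 251  10   8  23] [305.7826 255.6957]
dark [296 182  14  14 146] [302.4726 188.4315]
amber [293 186  17  16  92] [300.087  195.7391]
body s (array([297.7314, 235.1402]), array([312.8222, 259.5083]), np.float64(305.25581395348837), np.float64(247.07848837209303))
body t (array([291.882 , 181.9148]), array([309.7447, 202.6025]), np.float64(300.8024691358025), np.float64(192.27777777777777))
```

Call:
arm_command(
  motion=[
    [[0, 0, 0, -0.6, 0, 0, 1], [0, 0, 0, -0.6, 0, 0, 1], [0, 0, 0, 0, 0, 0, 1], [0, 0, 0, 0, 0, 0, 1], [0, 0, 0, 0, 0, 0, 1], [0, 0, 0, 0, 0, 0, 1], [0, 0, 0, 0, 0, 0, 1], [0, 0, 0, 0, 0, 0, 1], [0, 0, 0, 0, 0, 0, 1], [0, 0.84, -0.9, 0, 0, 0, 0], [0, 0.84, -0.9, 0, 0, 0, 0], [0, 0.84, -0.9, 0, 0, 0, 0], [0, 0.84, -0.9, 0, 0, 0, 0], [0, 0.84, -0.9, 0, 0, 0, 0], [0, 0.84, -0.9, 0, 0, 0, 0], [0, 0.84, -0.9, 0, 0, 0, 0], [0, 0.84, -0.9, 0, 0, 0, 0], [0, 0.84, -0.9, 0, 0, 0, 0], [0, 0.84, -0.9, 0, 0, 0, 0], [0, 0.84, -0.9, 0, 0, 0, 0]],
  ],
)

```text
t: 2.07
position: [0.5104, -0.3332, 0.2614]
ee_rot: [0.994, -0.108, 0.0, 0.0]
ft_force: [0.9, -0.3, 0.1]
finger_gap: 0.0853
grip_force: 0.0
```

```bash
cat >> h.py <<'E'
def goal(p,yaw,lean=0,pinch=True):
    "print units to go: turn then shift in the final tool frame; p = grasp point (pinch) or TCP"
    np.set_printoptions(precision=3,suppress=True)
    T=R.from_euler('z',yaw,degrees=True)*R.from_quat([1,0,0,0])*R.from_euler('y',lean,degrees=True)
    s=manip.sense(); C=R.from_quat(s['ee_rot']); q=np.array(p,float)+(T.as_matrix()[:,2]*manip.pinch_z if pinch else 0)
    d=q-s['position']
    print('t',s['t'],'tcp',s['position'],'F',s['ft_force'],'gap',s['finger_gap'],s['grip_force'])
    print('turn',np.degrees((C.inv()*T).as_rotvec())/4,'shift final',T.inv().apply(d)/.025,'shift now',C.inv().apply(d)/.025,'world',d)
E
python3 -c "
from h import *
goal([.6363,-.2455,.26],-12.3,0,False)"
```

```text
t 2.0667 tcp [ 0.51  -0.333  0.261] F [ 0.945 -0.332  0.08 ] gap 0.08526709346465827 0.0
turn [ 0.002 -0.002 -0.011] shift final [ 4.171 -4.501  0.055] shift now [ 4.168 -4.505  0.055] world [ 0.126  0.088 -0.001]
```

Call:
arm_command(
  motion=[
    [[0, 0.8, -0.85, 0, 0, 0, 0], [0, 0.8, -0.85, 0, 0, 0, 0], [0, 0.8, -0.85, 0, 0, 0, 0], [0, 0.8, -0.85, 0, 0, 0, 0], [0, 0.6, -0.65, 0, 0, 0, 0], [0, 0.38, -0.45, 0, 0, 0, 0], [0, 0, 0, 0, 0, 0, 0], [0, 0, 0, 0, 0, 0, 0], [0, 0, 0, 0, 0, 0, 0]],
  ],
)

```text
t: 2.82
position: [0.6347, -0.2475, 0.2611]
ee_rot: [0.994, -0.108, -0.0, 0.0]
ft_force: [-0.2, 0.9, 0.4]
finger_gap: 0.0855
grip_force: 0.0
```

```bash
python3 -c "
from h import *
goal([.6363,-.2455,.26],-12.3,0,False)
s,t=cam('scene'),cam('top')
cr=lambda i,x,y:cv2.resize(i['img'][y:y+75,x:x+100,::-1],(400,300),interpolation=2)
cv2.imwrite('pics/c3.png',np.hstack([cr(s,270,240),cr(t,340,165)]))"
```

```text
t 2.8167 tcp [ 0.635 -0.247  0.261] F [-0.224  0.946  0.436] gap 0.08554924951817107 0.0
turn [ 0.005  0.011 -0.02 ] shift final [ 0.047 -0.091  0.043] shift now [ 0.047 -0.091  0.043] world [ 0.002  0.002 -0.001]
```

View pics/c3.png

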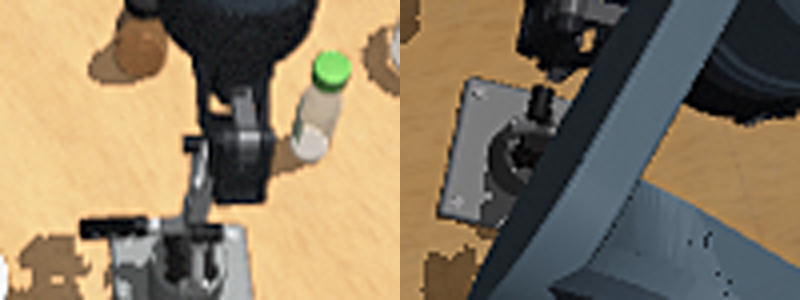

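The gripper stands over the tongs, with the bars between its fingers. I descend with a small correction.

Call:
arm_command(
  motion=[
    [[0, 0.05, -0.09, 0.5, 0, 0, 0], [0, 0, 0, 0.6, 0, 0, 0], [0, 0, 0, 0.6, 0, 0, 0], [0, 0, 0, 0.6, 0, 0, 0], [0, 0, 0, 0.6, 0, 0, 0], [0, 0, 0, 0.6, 0, 0, 0], [0, 0, 0, 0.5, 0, 0, 0], [0, 0, 0, 0.28, 0, 0, 0], [0, 0, 0, 0, 0, 0, 0], [0, 0, 0, 0, 0, 0, 0]],
  ],
)

```text
t: 3.75
position: [0.6369, -0.245, 0.1541]
ee_rot: [0.994, -0.108, -0.0, -0.0]
ft_force: [-0.3, 0.2, 0.1]
finger_gap: 0.0856
grip_force: 0.0
```

```bash
python3 -c "
from h import *
goal([.6363,-.2455,.153],-12.3,0,False)"
```

```text
t 3.75 tcp [ 0.637 -0.245  0.154] F [-0.287  0.177  0.097] gap 0.08564245463552056 0.0
turn [-0.002  0.006 -0.017] shift final [-0.021  0.025  0.043] shift now [-0.02   0.025  0.043] world [-0.001 -0.001 -0.001]
```

Squeeze with 28 N.

Call:
arm_command(
  motion=[
    [[1, 0, 0, 0, 0, 0, 0], [1, 0, 0, 0, 0, 0, 0], [1, 0, 0, 0, 0, 0, 0], [1, 0, 0, 0, 0, 0, 0], [1, 0, 0, 0, 0, 0, 0], [1, 0, 0, 0, 0, 0, 0], [1, 0, 0, 0, 0, 0, 0], [1, 0, 0, 0, 0, 0, 0], [1, 0, 0, 0, 0, 0, 0], [1, 0, 0, 0, 0, 0, 0]],
  ],
  force=28,
)

```text
t: 4.58
position: [0.6404, -0.248, 0.1618]
ee_rot: [0.994, -0.108, 0.005, 0.003]
ft_force: [-3.8, -2.5, 19.7]
finger_gap: 0.0411
grip_force: 28.3
```

The pads swing forward as they close, so they pressed the tongs down on the rest, giving 20 N up on the tool. I relieve that first and then lift a little.

Call:
arm_command(
  motion=[
    [[1, 0, 0, -0.2, 0, 0, 0], [1, 0, 0, -0.2, 0, 0, 0], [1, 0, 0, 0, 0, 0, 0], [1, 0, 0, 0, 0, 0, 0]],
  ],
)

```text
t: 4.92
position: [0.6371, -0.2447, 0.1643]
ee_rot: [0.994, -0.108, -0.0, -0.0]
ft_force: [0.2, -0.4, -0.5]
finger_gap: 0.0414
grip_force: 28.8
```

```bash
python3 -c "
from h import *
goal([.6363,-.2455,.153],-12.3,0,False)
print(manip.sense()['ft_torque'])
s,t=cam('scene'),cam('top')
cr=lambda i,x,y:cv2.resize(i['img'][y:y+75,x:x+100,::-1],(400,300),interpolation=2)
cv2.imwrite('pics/c4.png',np.hstack([cr(s,270,240),cr(t,340,165)]))"
```

```text
t 4.9167 tcp [ 0.637 -0.245  0.164] F [ 0.226 -0.394 -0.492] gap 0.0414045517423293 28.79910260438919
turn [-0.002  0.    -0.011] shift final [-0.024  0.039  0.451] shift now [-0.024  0.039  0.451] world [-0.001 -0.001 -0.011]
[ 0.032 -0.028  0.   ]
```

View pics/c4.png

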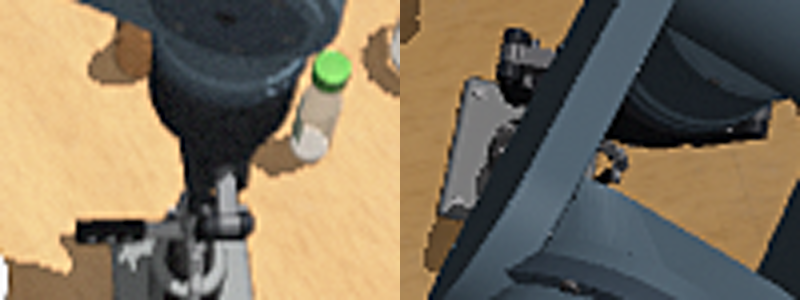

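The bars are squeezed to the stop and the tongs hang level and free (0.5 N). I lift, turn to yaw 0 and go over the vial.

Call:
arm_command(
  motion=[
    [[1, 0, 0, -0.2, 0, 0, 0], [1, 0, 0, -0.3, 0, 0, 0], [1, 0, 0, -0.4, 0, 0, 0], [1, 0, 0, -0.6, 0, 0, 0], [1, 0, 0, -0.6, 0, 0, 0], [1, 0, 0, -0.4, 0, 0, 0], [1, 0, 0, -0.2, 0, 0, -0.6], [1, 0, 0, 0, 0, 0, -0.8], [1, 0, 0, 0, 0, 0, -0.8], [1, 0, 0, 0, 0, 0, -0.6], [1, 0, 0, 0, 0, 0, -0.28], [1, 0.1, -0.3, 0, 0, 0, 0], [1, 0.1, -0.6, 0, 0, 0, 0], [1, 0.12, -0.9, 0, 0, 0, 0], [1, 0.12, -0.9, 0, 0, 0, 0], [1, 0.12, -0.9, 0, 0, 0, 0], [1, 0.12, -0.9, 0, 0, 0, 0], [1, 0.12, -0.9, 0, 0, 0, 0], [1, 0.1, -0.6, 0, 0, 0, 0], [1, 0.1, -0.5, 0, 0, 0, 0]],
  ],
)

```text
t: 6.68
position: [0.6624, -0.0796, 0.232]
ee_rot: [1.0, 0.0, 0.0, -0.0]
ft_force: [0.2, -0.4, -0.0]
finger_gap: 0.0411
grip_force: 28.8
```

Call:
arm_command(
  motion=[
    [[1, 0, -0.3, 0, 0, 0, 0], [1, 0, -0.17, 0, 0, 0, 0], [1, 0, 0, 0, 0, 0, 0], [1, 0, 0, 0, 0, 0, 0], [1, 0, 0, 0, 0, 0, 0]],
  ],
)

```text
t: 7.1
position: [0.6621, -0.0717, 0.2318]
ee_rot: [1.0, -0.001, -0.0, 0.0]
ft_force: [-0.2, 0.1, -1.4]
finger_gap: 0.0412
grip_force: 28.8
```

```bash
python3 -c "
from h import *
goal([.6627,-.0702,.1805],0,0,False)
print(manip.sense()['ft_torque'])
s,t=cam('scene'),cam('top')
cr=lambda i,x,y:cv2.resize(i['img'][y:y+75,x:x+100,::-1],(400,300),interpolation=2)
cv2.imwrite('pics/c5.png',np.hstack([cr(s,255,195),cr(t,260,150)]))"
```

```text
t 7.1 tcp [ 0.662 -0.072  0.232] F [-0.153  0.076 -1.356] gap 0.04116763518311928 28.81956696510315
turn [ 0.005  0.001 -0.024] shift final [ 0.022 -0.059  2.05 ] shift now [ 0.022 -0.06   2.05 ] world [ 0.001  0.001 -0.051]
[ 0.038 -0.012 -0.059]
```

View pics/c5.png

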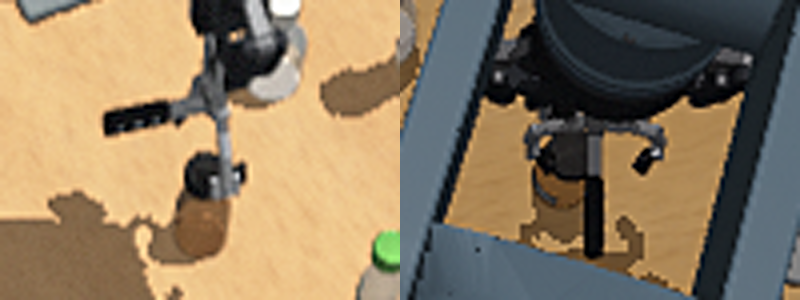

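```bash
python3 -c "
from h import *
s,t=cam('scene'),cam('top')
for o in ([.6621,-.0717,.1303],[.6621,-.0767,.1303]):
  o=np.array(o)
  print('handle pred t',proj(t,o+[-.049,0,.065]),'s',proj(s,o+[-.049,0,.056]),'jaw t',proj(t,o+[0,0,.012]))
h=lambda p,c,x,y:(p[0]/4+x,p[1]/4+y)
print('seen handle t',h((593,215),t,260-100,150),'s',h((138,118),s,255,195))
print(plane(t,h((593,215),t,160,150),.195),plane(s,h((138,118),s,255,195),.187),tri(s,h((138,118),s,255,195),t,h((593,215),t,160,150)))
"
```

```text
handle pred t [306.6673781  202.63171327] s [289.03290481 223.20769391] jaw t [304.57971653 184.12633171]
handle pred t [309.09964071 202.65581374] s [289.60092039 224.88773728] jaw t [306.87155292 184.1520893 ]
seen handle t (308.25, 203.75) s (289.5, 224.5)
[ 0.61085848 -0.07497289  0.195     ] [ 0.61303887 -0.07597252  0.187     ] (array([ 0.61263662, -0.07574198,  0.18656986]), [np.float64(0.4760439838675188), np.float64(0.4760439838673749)])
```

```bash
python3 - <<'E'
from h import *
np.set_printoptions(precision=4,suppress=True)
s,t=cam('scene'),cam('top')
im=t['img'][192:218,300:318].max(2); print(im.tolist().__len__())
for r in range(192,218,2): 
    row=t['img'][r,298:320].max(1).astype(int); x=np.where(row<50)[0]; print(r,(x.min()+298,x.max()+298) if len(x) else None)
o=np.array([.6621,-.0717,.1303])
for dx in(-.028,-.070): print(proj(t,o+[dx,0,.065]))
cv2.imwrite('pics/c6.png',np.hstack([cv2.resize(s['img'][208:253,275:335,::-1],(400,300),interpolation=2),cv2.resize(t['img'][165:217,280:349,::-1],(400,300),interpolation=2)]))
E
```

```text
26
192 (np.int64(298), np.int64(319))
194 (np.int64(299), np.int64(309))
196 (np.int64(306), np.int64(309))
198 (np.int64(306), np.int64(310))
200 (np.int64(306), np.int64(309))
202 (np.int64(306), np.int64(309))
204 (np.int64(306), np.int64(310))
206 (np.int64(306), np.int64(309))
208 (np.int64(306), np.int64(310))
210 (np.int64(306), np.int64(310))
212 (np.int64(306), np.int64(309))
214 (np.int64(307), np.int64(308))
216 None
[306.6431 192.5433]
[306.6919 212.7824]
```

View pics/c6.png

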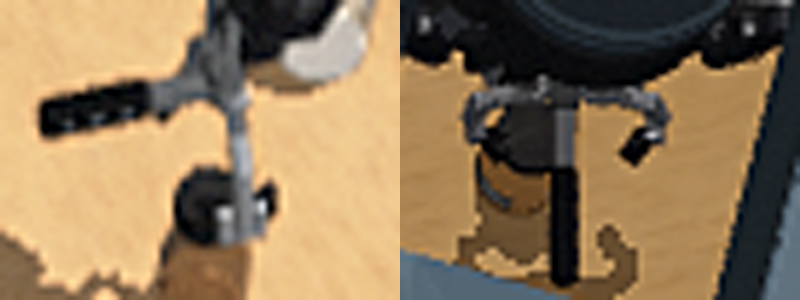

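The close crop shows the tongs' jaws shifted right (-y) of the axis by about 6 mm, and the handle by about 2.5 mm. That is a roll of about 3° about x, so I turn it out and then descend over the cap.

Call:
arm_command(
  motion=[
    [[1, 0.02, 0, 0, 0.4, 0, 0], [1, 0, 0, 0, 0.4, 0, 0], [1, 0, 0, 0, 0, 0, 0], [1, 0, 0, 0, 0, 0, 0], [1, 0, 0, 0, 0, 0, 0], [1, 0, 0, 0, 0, 0, 0]],
  ],
)

```text
t: 7.9
position: [0.6627, -0.0704, 0.2318]
ee_rot: [1.0, -0.0, -0.0, -0.028]
ft_force: [-0.0, 0.3, -0.4]
finger_gap: 0.0412
grip_force: 28.8
```

```bash
python3 - <<'E'
from h import *
goal([.6627,-.0702,.1815],0,0,False)
t=cam('top')
for r in range(196,214,4): 
    row=t['img'][r,298:320].max(1).astype(int); x=np.where(row<50)[0]; print(r,(x.min()+298,x.max()+298) if len(x) else None)
o=np.array([.6626,-.0717,.1303]); print(proj(t,o+[-.05,0,.065]))
# lever outer edges: grey low-saturation pixels, rows 180-190
S=cv2.cvtColor(t['img'],cv2.COLOR_RGB2HSV)[...,1]
for r in range(179,192,2): print(r,''.join('#' if v<60 else '.' for v in S[r,280:340]))
E
```

```text
t 7.9 tcp [ 0.663 -0.07   0.232] F [-0.041  0.258 -0.42 ] gap 0.04123149855995067 28.840709030628204
turn [-0.793  0.    -0.004] shift final [ 0.001 -0.01   2.012] shift now [0.001 0.102 2.009] world [ 0.    0.   -0.05]
196 (np.int64(304), np.int64(308))
200 (np.int64(304), np.int64(308))
204 (np.int64(304), np.int64(308))
208 (np.int64(304), np.int64(308))
212 None
[306.668 202.873]
179 ..####........####################........#.................
181 ....#..#..##############.#################..................
183 ...###...#####.....##########..........####.................
185 #.###....###......###########............###................
187 .....#.#.###.....############.........#.###.................
189 #.....#....#.....############..........#....................
191 ..................###########...............................
```

Call:
arm_command(
  motion=[
    [[1, 0, 0, 0.2, 0, 0, 0], [1, 0, 0, 0.25, 0, 0, 0], [1, 0, 0, 0.3, 0, 0, 0], [1, 0, 0, 0.3, 0, 0, 0], [1, 0, 0, 0.3, 0, 0, 0], [1, 0, 0, 0.3, 0, 0, 0], [1, 0, 0, 0.2, 0, 0, 0], [1, 0, 0, 0.15, 0, 0, 0], [1, 0, 0, 0, 0, 0, 0], [1, 0, 0, 0, 0, 0, 0], [1, 0, 0, 0, 0, 0, 0]],
  ],
)

```text
t: 8.87
position: [0.663, -0.068, 0.1824]
ee_rot: [1.0, -0.0, 0.0, -0.028]
ft_force: [-0.6, 0.1, -0.3]
finger_gap: 0.0412
grip_force: 28.8
```

```bash
python3 - <<'E'
from h import *
goal([.6627,-.0702,.1815],0,0,False)
s,t=cam('scene'),cam('top')
cv2.imwrite('pics/c7.png',np.hstack([cv2.resize(s['img'][215:275,275:355,::-1],(400,300),interpolation=2),cv2.resize(t['img'][165:225,270:350,::-1],(400,300),interpolation=2)]))
E
```

```text
t 8.8667 tcp [ 0.663 -0.068  0.182] F [-0.568  0.107 -0.259] gap 0.04120840716062045 28.841235637664795
turn [-0.796 -0.013 -0.007] shift final [-0.014  0.089  0.036] shift now [-0.014  0.091  0.031] world [-0.    -0.002 -0.001]
```

View pics/c7.png

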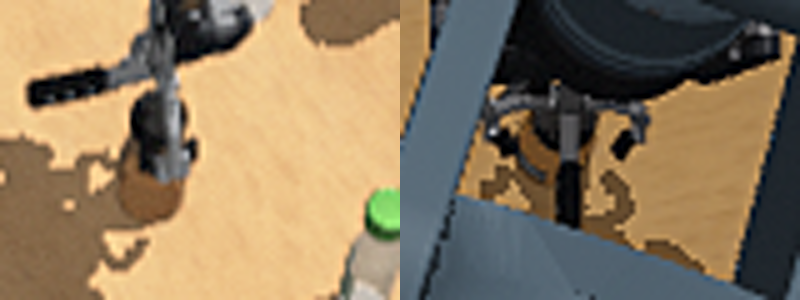

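The jaws sit either side of the cap (crop left 500, right 630, cap about 562) and the vial stands upright. I release gradually, lowering slightly to follow the pads' backward swing.

Call:
arm_command(
  motion=[
    [[1, 0, 0, 0.06, 0, 0, 0], [0.48, 0, 0, 0.02, 0, 0, 0], [0.44, 0, 0, 0.02, 0, 0, 0], [0.4, 0, 0, 0.02, 0, 0, 0], [0.36, 0, 0, 0.02, 0, 0, 0], [0.32, 0, 0, 0.02, 0, 0, 0], [0.28, 0, 0, 0.02, 0, 0, 0], [0.24, 0, 0, 0.02, 0, 0, 0], [0.24, 0, 0, 0, 0, 0, 0], [0.2, 0, 0, 0, 0, 0, 0], [0.15, 0, 0, 0, 0, 0, 0], [0.1, 0, 0, 0, 0, 0, 0]],
  ],
)

```text
t: 9.97
position: [0.6628, -0.0676, 0.1771]
ee_rot: [1.0, -0.0, 0.0, -0.028]
ft_force: [-0.3, 1.0, 0.0]
finger_gap: 0.0769
grip_force: 0.0
```

```bash
python3 - <<'E'
from h import *
goal([.6627,-.0702,.1815],0,0,False)
E
```

```text
t 9.9667 tcp [ 0.663 -0.068  0.177] F [-0.26   0.996  0.005] gap 0.07687340183724055 0.0
turn [-0.799 -0.005 -0.007] shift final [-0.006  0.106 -0.176] shift now [-0.006  0.096 -0.181] world [-0.    -0.003  0.004]
```

Call:
arm_command(
  motion=[
    [[0, 0, 0, 0, 0, 0, 0], [0, 0, 0, 0, 0, 0, 0], [0, 0, 0, -0.2, 0, 0, 0], [0, 0, 0, -0.3, 0, 0, 0], [0, 0, 0, -0.5, 0, 0, 0], [0, 0, 0, -0.6, 0, 0, 0], [0, 0, 0, -0.7, 0, 0, 0], [0, 0, 0, -0.7, 0, 0, 0], [0, 0, 0, -0.7, -0.2, 0, 0], [0, -0.5, 0, -0.5, -0.3, 0, 0], [0, -0.9, 0, 0, -0.3, 0, 0], [0, -0.9, 0, 0, 0, 0, 0], [0, -0.9, 0, 0, 0, 0, 0], [0, -0.9, 0, 0, 0, 0, 0], [0, -0.9, 0, 0, 0, 0, 0], [0, -0.5, 0, 0, 0, 0, 0], [0, 0, 0, 0, 0, 0.5, 0], [0, 0, 0, 0, 0, 1, 0], [0, 0, 0, 0, 0, 1, 0], [0, 0, 0, 0, 0, 1, 0]],
  ],
)

```text
t: 11.63
position: [0.5258, -0.0734, 0.2838]
ee_rot: [0.992, -0.0, 0.125, 0.001]
ft_force: [-0.5, -0.4, 0.4]
finger_gap: 0.0854
grip_force: 0.0
```

Call:
arm_command(
  motion=[
    [[0, 0, 0, 0, 0, 1, 0], [0, 0, 0, 0, 0, 1, 0], [0, 0, 0, 0, 0, 1, 0], [0, 0, 0, 0, 0, 1, 0], [0, 0, 0, 0, 0, 1, 0], [0, 0, 0, 0, 0, 1, 0], [0, 0, 0, 0, 0, 0, 0], [0, 0, 0, 0, 0, 0, 0]],
  ],
)

```text
t: 12.3
position: [0.5248, -0.0735, 0.2827]
ee_rot: [0.946, -0.001, 0.325, 0.001]
ft_force: [0.8, 0.4, 0.6]
finger_gap: 0.0853
grip_force: 0.0
```

```bash
python3 - <<'E'
from h import *
goal([.613,-.071,.135],0,38)
s,t=cam('scene'),cam('top')
cv2.imwrite('pics/c8.png',np.hstack([cv2.resize(s['img'][210:270,265:345,::-1],(400,300),interpolation=2),cv2.resize(t['img'][165:225,270:350,::-1],(400,300),interpolation=2)]))
def comps(c,x,y,w,h,th=45):
    g=c['img'][y:y+h,x:x+w].max(2); n,l,st,ce=cv2.connectedComponentsWithStats((g<th).astype(np.uint8)); return [((st[i]+[x,y,0,0,0]).tolist(),(ce[i]+[x,y]).round(1).tolist()) for i in range(1,n) if st[i][4]>8]
print(comps(s,265,210,80,60)); print(comps(t,270,165,80,60))
for n,p in [('bar+',[0,.027,.11]),('bar-',[0,-.027,.11]),('handle',[-.049,0,.056])]:
    X=np.array([.662,-.071,.079])+p; print(n,proj(s,X),proj(t,X))
E
```

```text
t 12.3 tcp [ 0.525 -0.073  0.283] F [0.802 0.394 0.646] gap 0.08532490154323369 0.0
turn [ 0.02   0.002 -0.011] shift final [-0.859 -0.099  7.576] shift now [-0.857 -0.11   7.576] world [ 0.1    0.002 -0.162]
[([310, 224, 7, 6, 18], [312.8, 226.8]), ([282, 231, 16, 5, 34], [288.5, 232.7]), ([300, 232, 9, 13, 54], [303.1, 237.9])]
[([291, 173, 7, 9, 44], [293.8, 177.2]), ([317, 173, 6, 9, 42], [319.8, 177.4]), ([291, 177, 20, 38, 212], [302.4, 193.5])]
bar+ [304.78  209.075] [293.049 179.696]
bar- [311.355 226.963] [318.971 179.995]
handle [288.524 233.494] [304.033 206.928]
```

View pics/c8.png

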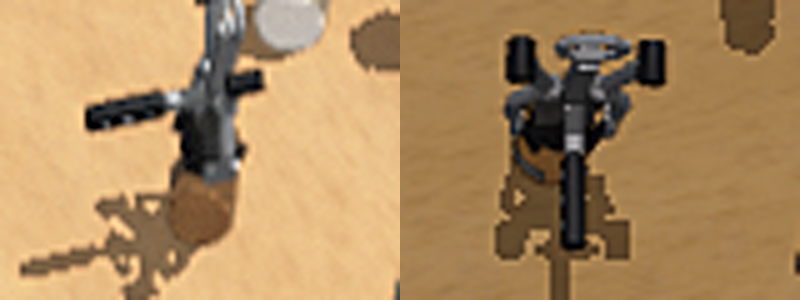

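The tongs clamp the cap and stand upright, with the handle at crop (128,110) in scene and (572,200) in top. Vial standing. Triangulate quickly.

```bash
python3 - <<'E'
from h import *
np.set_printoptions(precision=4,suppress=True)
s,t=cam('scene'),cam('top')
print('bar-',tri(s,(312.8,226.8),t,(319.8,177.4))); print('bars t',plane(t,(293.8,177.2),.189),plane(t,(319.8,177.4),.189))
h=tri(s,(288.5,232.7),t,(304.5,205.5)); print('handle',h, plane(t,(304.4,205.3),.14))
m=t['img'][196:216,296:314].max(2)<50; ys,xs=np.where(m); print('handle t',xs.mean()+296,ys.min()+196,ys.max()+196)
goal([.6165,-.072,.136],0,38)
E
```

```text
bar- (array([ 0.6661, -0.0995,  0.1909]), [np.float64(1.0036527498995678), np.float64(1.00365274989954)])
bars t [ 0.6673 -0.0456  0.189 ] [ 0.6675 -0.0998  0.189 ]
handle (array([ 0.614 , -0.0715,  0.1401]), [np.float64(1.3409383903208763), np.float64(1.3409383903210448)]) [ 0.6158 -0.0714  0.14  ]
handle t 303.85333333333335 196 214
t 12.5 tcp [ 0.526 -0.073  0.283] F [ 0.289  0.175 -0.561] gap 0.08549455772524465 0.0
turn [ 0.009 -0.004  0.008] shift final [-0.767 -0.057  7.61 ] shift now [-0.769 -0.062  7.609] world [ 0.102  0.001 -0.162]
```

Call:
arm_command(
  motion=[
    [[0, -0.25, -0.02, 0.4, 0, 0, 0], [0, -0.25, -0.02, 0.7, 0, 0, 0], [0, -0.25, -0.02, 0.8, 0, 0, 0], [0, 0, 0, 0.8, 0, 0, 0], [0, 0, 0, 0.8, 0, 0, 0], [0, 0, 0, 0.8, 0, 0, 0], [0, 0, 0, 0.8, 0, 0, 0], [0, 0, 0, 0.7, 0, 0, 0], [0, 0, 0, 0.6, 0, 0, 0], [0, 0, 0, 0.5, 0, 0, 0], [0, 0, 0, 0.4, 0, 0, 0], [0, 0, 0, 0.22, 0, 0, 0], [0, 0, 0, 0, 0, 0, 0], [0, 0, 0, 0, 0, 0, 0], [0, 0, 0, 0, 0, 0, 0]],
  ],
)

```text
t: 13.75
position: [0.6264, -0.0717, 0.1225]
ee_rot: [0.945, -0.0, 0.326, 0.0]
ft_force: [0.2, -0.2, 0.8]
finger_gap: 0.0853
grip_force: 0.0
```

```bash
python3 - <<'E'
from h import *
goal([.6155,-.072,.138],0,38)
s,t=cam('scene'),cam('top')
cv2.imwrite('pics/c9.png',np.hstack([cv2.resize(s['img'][195:270,255:355,::-1],(400,300),interpolation=2),cv2.resize(t['img'][155:230,260:360,::-1],(400,300),interpolation=2)]))
E
```

```text
t 13.75 tcp [ 0.626 -0.072  0.123] F [ 0.176 -0.243  0.77 ] gap 0.08532524473832123 0.0
turn [ 0.003 -0.006 -0.   ] shift final [ 0.036  0.013 -0.009] shift now [ 0.036  0.013 -0.009] world [ 0.001 -0.     0.001]
```

The picture budget is used up, so from here I check by numbers. Close softly on the handle.

Call:
arm_command(
  motion=[
    [[0.4, 0, 0, 0, 0, 0, 0], [0.6, 0, 0, 0, 0, 0, 0], [0.7, 0, 0, 0, 0, 0, 0], [0.75, 0, 0, 0, 0, 0, 0], [0.8, 0, 0, 0, 0, 0, 0], [0.83, 0, 0, 0, 0, 0, 0], [0.86, 0, 0, 0, 0, 0, 0], [0.88, 0, 0, 0, 0, 0, 0], [0.9, 0, 0, 0, 0, 0, 0], [1, 0, 0, 0, 0, 0, 0], [1, 0, 0, 0, 0, 0, 0]],
  ],
  force=20,
)

```text
t: 14.77
position: [0.6262, -0.0716, 0.122]
ee_rot: [0.946, -0.0, 0.326, -0.0]
ft_force: [-0.5, 0.3, 0.9]
finger_gap: 0.0097
grip_force: 19.9
```

Call:
arm_command(
  motion=[
    [[1, 0, 0, 0, 0, 0, 0], [1, 0, 0, 0, 0, 0, 0], [1, 0, 0, 0, 0, 0, 0], [1, 0.06, 0, -0.08, 0, 0, 0], [1, 0.12, 0, -0.16, 0, 0, 0], [1, 0.18, 0, -0.24, 0, 0, 0], [1, 0.18, 0, -0.24, 0, 0, 0], [1, 0.18, 0, -0.24, 0, 0, 0], [1, 0.12, 0, -0.16, 0, 0, 0], [1, 0.06, 0, -0.08, 0, 0, 0], [1, 0, 0, 0, 0, 0, 0], [1, 0, 0, 0, 0, 0, 0], [1, 0, 0, 0, 0, 0, 0], [1, 0, 0, 0, 0, 0, 0]],
  ],
  force=100,
)

```text
t: 15.93
position: [0.6251, -0.0716, 0.1589]
ee_rot: [0.946, -0.0, 0.325, -0.0]
ft_force: [0.0, 0.0, -2.3]
finger_gap: 0.0088
grip_force: 98.7
```

```bash
cat >> h.py <<'E'
def comps(c,x,y,w,h,th=45):
    g=c['img'][y:y+h,x:x+w].max(2); n,l,st,ce=cv2.connectedComponentsWithStats((g<th).astype(np.uint8)); return [((st[i]+[x,y,0,0,0]).tolist(),(ce[i]+[x,y]).round(1).tolist()) for i in range(1,n) if st[i][4]>8]
def amber(c,x,y,w,h):
    v=cv2.cvtColor(c['img'],cv2.COLOR_RGB2HSV)[y:y+h,x:x+w]; m=(v[...,1]>150)&(v[...,2]<190)&(v[...,2]>50)
    n,l,st,ce=cv2.connectedComponentsWithStats(m.astype(np.uint8)); return [((st[i]+[x,y,0,0,0]).tolist(),(ce[i]+[x,y]).round(1).tolist()) for i in range(1,n) if st[i][4]>10]
E
python3 - <<'E'
from h import *
goal([.6155,-.072,.138],0,38)
print(manip.sense()['ft_torque'])
s,t=cam('scene'),cam('top')
print('dark s',comps(s,280,190,60,70)); print('dark t',comps(t,270,150,80,70)); print('amber',amber(s,270,200,70,80),amber(t,270,165,70,60))
X=np.array([.6655,-.0725,.080+.032])
for n,p in [('bar+',[0,.027,.11]),('bar-',[0,-.027,.11]),('body',[0,0,-.045]),('bottom',[0,0,-.079])]: print(n,proj(s,X+p),proj(t,X+p))
E
```

```text
t 15.9333 tcp [ 0.625 -0.072  0.159] F [ 0.044  0.04  -2.307] gap 0.008828770039514308 98.66935014724731
turn [-0.002  0.014 -0.01 ] shift final [-0.816  0.018  1.17 ] shift now [-0.814  0.019  1.17 ] world [ 0.002 -0.    -0.036]
[ 0.008  0.62  -0.012]
dark s [([304, 198, 5, 4, 12], [305.8, 199.3]), ([280, 213, 18, 26, 155], [285.4, 225.2]), ([310, 216, 8, 5, 23], [313.4, 218.2]), ([300, 225, 9, 13, 59], [303.4, 231.2])]
dark t [([340, 150, 9, 4, 13], [343.8, 151.8]), ([276, 169, 64, 51, 1015], [305.7, 205.3]), ([319, 170, 6, 9, 49], [321.4, 174.1])]
amber [] [([294, 190, 10, 7, 32], [298.5, 193.4])]
bar+ [306.992 201.831] [294.701 174.68 ]
bar- [313.794 219.988] [321.497 174.999]
body [306.968 242.195] [302.367 188.904]
bottom [306.32  248.218] [301.315 191.48 ]
```

The lift took the vial along: force rose by about 2 N. I work out the eye in the tool frame and the goal in front of the hook.

```bash
python3 - <<'E'
from h import *
np.set_printoptions(precision=4,suppress=True)
s,t=cam('scene'),cam('top')
b=tri(s,(313.4,218.2),t,(321.4,174.1)); print('bar-',b)
S=cv2.cvtColor(t['img'],cv2.COLOR_RGB2HSV)[...,1]
for r in range(160,182,2): print(r,''.join('#' if v<60 else '.' for v in S[r,290:330]))
m=manip.sense(); C=R.from_quat(m['ee_rot'])
mid=b[0]+[0,.027,0]; eye=mid+[0,0,.023]
print('eye',eye,'in tool',C.inv().apply(eye-m['position']))
print('pred eye top px',proj(t,eye),proj(t,eye+[0,0,.0135]),'scene',proj(s,eye))
E
```

```text
bar- (array([ 0.6651, -0.0985,  0.229 ]), [np.float64(0.7068617371793351), np.float64(0.7068617371792382)])
160 ........................................
162 ........................................
164 ........................................
166 ........................................
168 ...............##########...............
170 ....##.....#.########...###..#.##.......
172 ...###........###########....#.##.......
174 ...####.#.......#####.......#####.......
176 ...###.####....#####....#####.###.......
178 .......####################...####......
180 ....######################..............
eye [ 0.6651 -0.0715  0.252 ] in tool [ 0.0884 -0.0003 -0.0486]
pred eye top px [308.9088 171.7761] [309.5296 170.2399] scene [310.7977 203.5326]
```

```bash
cat >> h.py <<'E'
ET=np.array([.0892,-.0003,-.0478]); V=np.radians(7.6); EX=np.array([np.cos(V),np.sin(V),0]); HOOK=np.array([.645,.218,.29])
def eyegoal(back,up,yaw=7.6,lean=38):
    T=R.from_euler('z',yaw,degrees=True)*R.from_quat([1,0,0,0])*R.from_euler('y',lean,degrees=True)
    goal(HOOK-back*EX+[0,0,up]-T.apply(ET),yaw,lean,False)
    m=manip.sense(); e=m['position']+R.from_quat(m['ee_rot']).apply(ET); print('eye now',e,'rel hook along/across/up mm',1e3*(e-HOOK)@np.array([EX,[-EX[1],EX[0],0],[0,0,1]]).T)
E
python3 -c "
from h import *
eyegoal(.08,.005)"
```

```text
t 16.1333 tcp [ 0.625 -0.072  0.159] F [ 0.507  1.342 -2.339] gap 0.00846902622651503 98.66948962211609
turn [ 1.171  0.006 -1.506] shift final [ -0.923 -11.369  -2.914] shift now [ -2.098 -10.934  -3.827] world [-0.1    0.273  0.043]
eye now [ 0.666 -0.071  0.252] rel hook along/across/up mm [ -17.246 -289.679  -38.232]
```

Call:
arm_command(
  motion=[
    [[1, -0.1, 0, -0.3, 0, 0, 0], [1, -0.2, 0, -0.6, 0.2, 0, -0.25], [1, -0.2, 0, -0.6, 0.3, 0, -0.4], [1, -0.2, 0, -0.6, 0.3, 0, -0.4], [1, -0.15, -0.2, -0.5, 0.2, 0, -0.26], [1, -0.07, -0.4, -0.3, 0.17, 0, -0.2], [1, 0, -0.6, 0, 0, 0, 0], [1, 0, -0.8, 0, 0, 0, 0], [1, 0, -0.8, 0, 0, 0, 0], [1, 0, -0.8, 0, 0, 0, 0], [1, 0, -0.8, 0, 0, 0, 0], [1, 0, -0.8, 0, 0, 0, 0], [1, 0, -0.8, 0, 0, 0, 0], [1, 0, -0.8, 0, 0, 0, 0], [1, 0, -0.8, 0, 0, 0, 0], [1, 0, -0.8, 0, 0, 0, 0], [1, 0, -0.8, 0, 0, 0, 0], [1, 0, -0.6, 0, 0, 0, 0], [1, 0, -0.4, 0, 0, 0, 0], [1, 0, -0.2, 0, 0, 0, 0]],
  ],
)

```text
t: 17.8
position: [0.5278, 0.1846, 0.2024]
ee_rot: [0.943, 0.063, 0.325, -0.022]
ft_force: [-0.9, -0.0, -1.4]
finger_gap: 0.0089
grip_force: 98.7
```

Call:
arm_command(
  motion=[
    [[1, 0, 0, 0, 0, 0, 0], [1, 0, 0, 0, 0, 0, 0], [1, 0, 0, 0, 0, 0, 0], [1, 0, 0, 0, 0, 0, 0]],
  ],
)

```text
t: 18.13
position: [0.5288, 0.1828, 0.2024]
ee_rot: [0.943, 0.062, 0.325, -0.021]
ft_force: [0.4, -0.2, -2.3]
finger_gap: 0.0083
grip_force: 98.7
```

```bash
python3 -c "
from h import *
eyegoal(.08,.005)
s,t=cam('scene'),cam('top')
cv2.imwrite('pics/c10.png',s['img'][...,::-1])
m=manip.sense(); e=m['position']+R.from_quat(m['ee_rot']).apply(ET)
ey=np.array([-EX[1],EX[0],0])
for n,X in(('eye',e),('bar-',e-.027*ey-[0,0,.023]),('bar+',e+.027*ey-[0,0,.023])): print(n,proj(s,X),proj(t,X))
p=proj(s,e).astype(int)
print('dark s',comps(s,p[0]-40,p[1]-30,80,70)); q=proj(t,e).astype(int); print('dark t',comps(t,q[0]-40,q[1]-30,80,60))
G=cv2.cvtColor(s['img'],cv2.COLOR_RGB2GRAY)[p[1]-12:p[1]+22,p[0]-16:p[0]+22]; print('origin',p-[16,12]); print('\n'.join(' '.join('%3d'%v for v in r) for r in G))
"
```

```text
t 18.1333 tcp [0.529 0.183 0.202] F [ 0.396 -0.247 -2.289] gap 0.008347771751461456 98.65918278694153
turn [ 0.012  0.    -0.003] shift final [-0.032 -0.77  -0.024] shift now [-0.032 -0.77  -0.025] world [-0.004  0.019 -0.   ]
eye now [0.569 0.188 0.295] rel hook along/across/up mm [-78.999 -19.231   5.019]
eye [244.864 120.616] [167.869 216.666]
bar- [249.155 134.107] [185.007 216.423]
bar+ [241.746 119.916] [155.831 219.988]
dark s [([204, 118, 31, 39, 347], [216.1, 140.2]), ([238, 118, 5, 4, 16], [240.2, 119.4]), ([246, 132, 7, 5, 16], [248.2, 134.4]), ([230, 142, 6, 5, 16], [233.1, 143.8]), ([240, 146, 8, 14, 65], [243.5, 152.4])]
dark t [([127, 186, 13, 5, 38], [131.6, 187.7]), ([144, 186, 7, 3, 12], [147.2, 187.0]), ([182, 211, 7, 11, 68], [185.0, 215.9]), ([153, 215, 7, 10, 58], [155.8, 219.5]), ([160, 218, 31, 28, 248], [177.9, 229.2]), ([190, 223, 5, 4, 9], [191.9, 224.4]), ([184, 240, 4, 6, 20], [185.4, 243.0])]
origin [228 108]
 97  97  98  96  96  97  96  95  96  89  85  89  86  86  88  90  93  85  89  89  85  88  88  81  84  86  84  78  74  70  74  60  52  63 149 229 223
[... 4320 characters left out ...]
  64  85  89  80  69  62  99 188 213 204 201 201 204 200 199 202 204 198 202 198 195 198 201
194 195 198 199 205 203 198 196 202 201 200 201 208 203  66  45  84  91  81  82  70  99 202 205 200 199 202 205 202 200 199 205 202 201 202 201 202 204
195 194 197 203 205 207 201 203 202 199 204 200 179 181  76  46  63  67  56  74  71 126 215 204 200 201 198 203 197 198 199 203 202 200 200 200 200 204
199 205 207 209 208 185 171 187 187 188 164 148 104 127  99  88  48  53  75  74  71 117 214 202 198 204 197 198 200 198 198 198 202 199 201 203 202 200
140 162 175 175 151 104  81 119 148 195 160  93  99 101 103  97  57  61  82  76  70 114 202 204 199 203 201 201 200 198 197 195 199 200 198 200 201 200
```

Call:
arm_command(
  motion=[
    [[1, 0, -0.3, 0, 0, 0, 0], [1, 0, -0.3, 0, 0, 0, 0], [1, 0, -0.17, 0, 0, 0, 0], [1, 0.12, 0, 0.09, 0, 0, 0], [1, 0.2, 0, 0.16, 0, 0, 0], [1, 0.24, 0, 0.19, 0, 0, 0], [1, 0.24, 0, 0.19, 0, 0, 0], [1, 0.24, 0, 0.19, 0, 0, 0], [1, 0.2, 0, 0.16, 0, 0, 0], [1, 0.12, 0, 0.09, 0, 0, 0], [1, 0, 0, 0, 0, 0, 0], [1, 0, 0, 0, 0, 0, 0], [1, 0, 0, 0, 0, 0, 0], [1, 0, 0, 0, 0, 0, 0]],
  ],
)

```text
t: 19.4
position: [0.5687, 0.2082, 0.202]
ee_rot: [0.943, 0.063, 0.325, -0.021]
ft_force: [0.4, 0.1, -2.8]
finger_gap: 0.0089
grip_force: 98.7
```

```bash
python3 -c "
from h import *
eyegoal(.0,.004)
s,t=cam('scene'),cam('top')
m=manip.sense(); e=m['position']+R.from_quat(m['ee_rot']).apply(ET)
ey=np.array([-EX[1],EX[0],0])
for n,X in(('eye',e),('bar-',e-.027*ey-[0,0,.023]),('bar+',e+.027*ey-[0,0,.023])): print(n,proj(s,X),proj(t,X))
print('hook',proj(s,HOOK))
p=proj(s,e).astype(int)
print('dark s',comps(s,p[0]-20,p[1],60,40)); q=proj(t,e).astype(int); print('dark t',comps(t,q[0]-40,q[1]-30,80,60))
G=cv2.cvtColor(s['img'],cv2.COLOR_RGB2GRAY)[96:122,250:282];print('\n'.join(' '.join('%3d'%v for v in r) for r in G))
"
```

```text
t 19.4 tcp [0.569 0.208 0.202] F [ 0.397  0.132 -2.804] gap 0.008920133523218169 98.68091225624084
turn [0.003 0.006 0.008] shift final [1.121 0.027 0.907] shift now [1.122 0.028 0.907] world [ 0.036  0.004 -0.001]
eye now [0.609 0.214 0.295] rel hook along/across/up mm [-36.016   0.744   4.6  ]
eye [257.692 110.723] [154.64  194.768]
bar- [261.852 124.041] [172.043 195.127]
bar+ [254.277 110.302] [142.992 198.603]
hook [270.676 108.364]
dark s [([258, 122, 7, 5, 25], [261.1, 123.8]), ([237, 131, 12, 13, 79], [241.8, 136.9]), ([251, 137, 9, 13, 67], [255.5, 142.8])]
dark t [([114, 164, 72, 22, 427], [165.4, 173.9]), ([136, 179, 15, 10, 45], [142.3, 183.0]), ([115, 180, 25, 11, 109], [126.6, 185.1]), ([114, 185, 11, 8, 29], [118.4, 188.2]), ([169, 190, 7, 11, 71], [172.0, 195.2]), ([140, 194, 7, 10, 63], [142.8, 198.4]), ([150, 196, 32, 28, 266], [167.4, 209.0]), ([154, 205, 4, 5, 11], [156.0, 207.1]), ([171, 219, 5, 5, 17], [172.9, 221.6])]
 95  96  99  97  97  95  94  95  93  89 103 102 112  44  54  70  63  66  69  72  63  67  68  67  67  68  68  67  69  67  69  66
 94  99  98  98  
[... 2482 characters left out ...]
 242 244 244 244 246 247 244 204 224 151 193 188 190 194 201
243 243 251 254  30  92  68  90  80  73 148 255 246 244 244 243 243 244 247 248 249 247 236 218 150 198 200 201 201 202 205 201
243 244 249 247   9  88  68  88  82  72 146 255 248 243 245 244 246 250 244 203 233 227 201 191 204 204 207 201 161 167 161 153
242 242 246 252 190  78  67  89  81  71 148 255 250 247 247 250 243 207 223 151 193 188 198 191 158 163 170 154  89  94  96 101
243 242 244 253 255  70  65  89  86  75 158 255 255 255 255 245 223 150 192 197 205 197 156 151  88  92  96  99 100  98 105 100
242 243 244 249 254  66  65  91  87  82 118 226 218 216 206 185 198 199 197 204 202 153  89 100  98  99 104 103 102 101 101 102
```

Call:
arm_command(
  motion=[
    [[1, 0.1, 0, 0.08, 0, 0, 0], [1, 0.14, 0, 0.11, 0, 0, 0], [1, 0.14, 0, 0.11, 0, 0, 0], [1, 0.14, 0, 0.11, 0, 0, 0], [1, 0.14, 0, 0.11, 0, 0, 0], [1, 0.14, 0, 0.11, 0, 0, 0], [1, 0.14, 0, 0.11, 0, 0, 0], [1, 0.14, 0, 0.11, 0, 0, 0], [1, 0.08, 0, 0.06, 0, 0, 0], [1, 0, 0, 0, 0, 0, 0], [1, 0, 0, 0, 0, 0, 0], [1, 0, 0, 0, 0, 0, 0], [1, 0, 0, 0, 0, 0, 0]],
  ],
)

```text
t: 20.58
position: [0.6053, 0.2131, 0.202]
ee_rot: [0.943, 0.063, 0.325, -0.021]
ft_force: [-0.3, 0.2, -2.1]
finger_gap: 0.0091
grip_force: 98.7
```

```bash
python3 -c "
from h import *
eyegoal(.0,.004)
s,t=cam('scene'),cam('top')
m=manip.sense(); e=m['position']+R.from_quat(m['ee_rot']).apply(ET)
ey=np.array([-EX[1],EX[0],0])
for n,X in(('eye',e),('bar-',e-.027*ey-[0,0,.023])): print(n,proj(s,X),proj(t,X))
p=proj(s,e).astype(int)
print('dark s',comps(s,p[0]-20,p[1],60,40)); 
G=cv2.cvtColor(s['img'],cv2.COLOR_RGB2GRAY)[98:122,258:284];print('\n'.join(' '.join('%3d'%v for v in r) for r in G))
"
```

```text
t 20.5833 tcp [0.605 0.213 0.202] F [-0.274  0.235 -2.072] gap 0.009064394864149389 98.68082642555237
turn [0.003 0.004 0.008] shift final [-0.043  0.027 -0.004] shift now [-0.043  0.027 -0.004] world [-0.001 -0.001 -0.001]
eye now [0.646 0.219 0.295] rel hook along/across/up mm [0.937 0.727 4.581]
eye [270.896 106.756] [152.835 175.031]
bar- [274.967 120.004] [170.188 175.925]
dark s [([272, 118, 7, 5, 23], [274.7, 119.8]), ([250, 127, 11, 13, 88], [254.4, 132.9]), ([264, 133, 8, 13, 69], [267.9, 138.7])]
 92  94  77 106 111  48  55  72  69  70  69  68  67  70  69  72  71  68  71  67  71  72  66  65  70  69
 96  91  77 110 117  46  60  66  63  64  68  66  66  70  66  70  65  69  65  71  69  65  70  70  65  64
 93  94  87  92 123  50  60  69  70  69  68  64  67  69  67  67  66  66  65  65  69  68  71  67  70  70
 91  95  85  83 126  51  56  66  68  68  69  68  66  70  64  67  68  63  68  69  66  64  68  67  68  66
 91  89  87  94 103  48  57  69  67  66  73  66  67  68  64  65  66  71  67  62  67  55  52  53  49  53
 90  89  88  85  86  83  58  64  68  69  67  63  72  67  71  69  68 
[... 1207 characters left out ...]
 249 254  45  91  66  91  85  72 149 255 252 208 239 230 198 189 195 201 146
241 241 242 241 243 243 242 248 248  30  87  70  87  86  80 120 240 236 122 164 182 196 195 200 193  91
241 241 242 242 243 243 244 246 253 192  75  66  91  87  83  71 115 149 101  72 135 210 207 201 154  99
242 241 243 242 242 245 243 246 255 255  68  70  92  78  56  42  75   0   1   1  68 170 166 151  94 104
243 241 244 243 245 244 246 250 253 192  69  68  88  49  11   8  11  14  16  12  26  74 101  99 104 109
242 241 245 246 248 248 248 241 227  73  75  72  89  52  11   8  20  12   5   5  19  78 109 103 106 103
243 245 249 245 203 232 228 205 188  86  83  75  88  70  11  13   6  11  40  55  88  96 104  98 104 106
```

Call:
arm_command(
  motion=[
    [[1, -0.05, 0, 0.06, 0, 0, 0], [1, -0.08, 0, 0.1, 0, 0, 0], [1, -0.08, 0, 0.1, 0, 0, 0], [1, -0.08, 0, 0.1, 0, 0, 0], [1, -0.08, 0, 0.1, 0, 0, 0], [1, -0.08, 0, 0.1, 0, 0, 0], [1, -0.08, 0, 0.1, 0, 0, 0], [1, -0.05, 0, 0.08, 0, 0, 0], [1, 0, 0, 0, 0, 0, 0], [1, 0, 0, 0, 0, 0, 0], [1, 0, 0, 0, 0, 0, 0]],
  ],
)

```text
t: 21.6
position: [0.6057, 0.2131, 0.1788]
ee_rot: [0.943, 0.063, 0.325, -0.021]
ft_force: [-0.4, -0.0, -1.9]
finger_gap: 0.0088
grip_force: 98.7
```

```bash
python3 -c "
from h import *
eyegoal(.0,-.0325); print(manip.sense()['ft_torque'])
s=cam('scene')
G=cv2.cvtColor(s['img'],cv2.COLOR_RGB2GRAY)[100:128,258:284];print('\n'.join(' '.join('%3d'%v for v in r) for r in G))
"
```

```text
t 21.6 tcp [0.606 0.213 0.179] F [-0.407 -0.006 -1.853] gap 0.008815934495226666 98.69521021842957
turn [ 0.004 -0.003  0.008] shift final [-0.38   0.025  0.407] shift now [-0.381  0.025  0.407] world [-0.001 -0.001 -0.014]
eye now [0.646 0.219 0.271] rel hook along/across/up mm [  1.219   0.685 -18.626]
[-0.082  0.509 -0.005]
 95  91  90  89 125  50  62  67  71  68  72  67  63  65  65  72  69  64  69  68  72  71  69  70  70  67
 91  92  84  85 127  51  61  66  65  68  68  69  68  68  68  62  67  63  67  68  63  64  68  71  67  68
 92  90  88  96 102  51  56  64  72  70  70  67  67  68  65  70  66  70  66  69  62  60  56  50  44  51
 89  88  89  88  85  83  56  68  67  65  69  67  68  66  70  66  64  62  68  57  42 107 217  71  78  86
 87  90  83  86  90 100  68  64  70  67  68  66  65  62  60  60  46  36  32  55 112 235 255 176  96 108
 83  83  81  80  78  72  82  58  60  62  63  63  57  43  30  95 225 225 203  51 139 255 254 241 134  94
 79  76  78  75  70  52  63  30  37  45  43  40 111 231 212 226 255 255 192 107 229 252 247 248 223 136
 74  79  73  63  57  67 147 215 217 216 203
[... 1440 characters left out ...]
 211 188 117  82  76  88  85  85  88  93 103 100 106 103 102 100 101 102 103
247 242 204 225 149 190 195 194 196 138  84  73  87  82  85  88  94 106 110  96 100 105  95 102 100 107
239 223 150 195 196 197 192 194 199 149  79  74  90  90  92  93  83  88  75  52  73 115 104 105 101 103
205 193 195 197 196 195 193 196 201 174  75  75  88  73  66  65  39  36  10  18  39  90 111 104 104 105
189 192 196 197 196 197 195 198 209 202  77  71  93  62  12   2  12  18  13  16  21  69 109 105 103 100
193 197 199 196 196 196 185 150 160 153  74  72  91  75   1  18  17  19   4   9  22  77 109 100  95  95
198 199 197 196 197 199 194 147  79  88  84  72  93  83  25  12  15  10  23  41  67  96  97  88  91 111
```

Call:
arm_command(
  motion=[
    [[1, -0.05, 0, 0.06, 0, 0, 0], [1, -0.07, 0, 0.09, 0, 0, 0], [1, -0.07, 0, 0.09, 0, 0, 0], [1, -0.07, 0, 0.09, 0, 0, 0], [1, -0.06, 0, 0.08, 0, 0, 0], [1, 0, 0, 0, 0, 0, 0], [1, 0, 0, 0, 0, 0, 0], [1, 0, 0, 0, 0, 0, 0], [1, 0, 0, 0, 0, 0, 0]],
  ],
)

```text
t: 22.4
position: [0.6056, 0.213, 0.1658]
ee_rot: [0.943, 0.063, 0.325, -0.021]
ft_force: [0.2, -1.0, 0.5]
finger_gap: 0.0085
grip_force: 98.8
```

```bash
python3 -c "
from h import *
F=[]
for i in range(6):
    s=cam('scene'); m=manip.sense(); F.append(np.r_[m['ft_force'],m['ft_torque']])
eyegoal(.0,-.0325); print(np.mean(F,0))
G=cv2.cvtColor(s['img'],cv2.COLOR_RGB2GRAY)[100:126,258:284];print('\n'.join(' '.join('%3d'%v for v in r) for r in G))
"
```

```text
t 22.7 tcp [0.606 0.213 0.166] F [ 0.798 -0.434 -0.978] gap 0.008668973057567154 98.81606340408325
turn [ 0.004 -0.001  0.007] shift final [-0.055  0.023 -0.004] shift now [-0.055  0.023 -0.004] world [-0.001 -0.001 -0.001]
eye now [0.646 0.219 0.258] rel hook along/across/up mm [  1.142   0.641 -31.72 ]
[ 0.379 -0.467 -0.849 -0.061  0.329 -0.064]
 96  95  89  90 126  49  60  67  73  70  68  66  73  71  67  70  64  69  66  69  69  65  70  69  68  66
 97  89  83  83 129  49  60  64  67  70  71  67  69  64  65  64  71  67  64  73  69  68  67  71  65  68
 92  91  90  94 104  46  55  67  70  70  69  63  69  63  66  68  61  65  68  63  64  58  57  53  54  57
 87  87  85  84  85  85  60  68  69  70  67  67  62  70  69  65  66  64  65  63  50 115 220  76  79  84
 89  88  87  84  92 103  70  62  66  67  70  67  64  61  62  60  44  34  26  36  49 137 255 177  94 106
 84  79  82  84  78  68  82  59  65  63  64  63  54  43  32  92 225 215 218 205  50 121 255 245 136  97
 79  83  76  80  71  55  60  28  38  39  35  13  92 219 206 222 255 255 255 189 106 229 255 252 226 137
 79  78  72  68  55  6
[... 1253 characters left out ...]
 255 255  59  92  98 140 110 118  91 122 170 166 156  86  93  98  95  99 103
241 243 244 245 249 249 248 243 232  71  87  86 117  89  89  78  85  99  98  93  99 104  99 104 104 104
243 246 249 246 203 234 229 208 190 115  89  77 107  94  65  80  88 101  99 106 105 103  99 103 106 105
246 244 206 221 147 191 193 197 195 128  84  74  95  99  78  87  91 103  98 103 104 101 101 102 103 104
238 221 149 194 198 196 193 200 198 123  85  72  80  84  85  87  92 102 101 103 107 104 102 105 103 105
205 191 199 195 197 193 193 196 196 113  85  73  82  84  84  91  94 106 102 101 105 107 100 102 102 103
190 197 199 199 196 193 194 201 201 139  85  75  84  89  85  91 103 112 106 109 107 104 107 104  99 101
```

The hook's shank now comes down out of the housing with the eye on it, around (277,105) to (272,113), and most of the load is off the wrist. I lower 5 mm more.

Call:
arm_command(
  motion=[
    [[1, -0.06, 0, 0.08, 0, 0, 0], [1, -0.06, 0, 0.08, 0, 0, 0], [1, 0, 0, 0, 0, 0, 0], [1, 0, 0, 0, 0, 0, 0], [1, 0, 0, 0, 0, 0, 0], [1, 0, 0, 0, 0, 0, 0]],
  ],
)

```text
t: 23.2
position: [0.6057, 0.2131, 0.1606]
ee_rot: [0.943, 0.063, 0.325, -0.021]
ft_force: [-0.8, -1.3, -0.6]
finger_gap: 0.0088
grip_force: 98.9
```

```bash
python3 -c "
from h import *
F=[]
for i in range(10):
    capture('top'); m=manip.sense(); F.append(np.r_[m['ft_force'],m['ft_torque']])
eyegoal(.0,-.0325); print(np.mean(F,0))
"
```

```text
t 23.7 tcp [0.606 0.213 0.161] F [ 0.53  -1.043 -0.   ] gap 0.008419345958105165 98.89279961585999
turn [0.004 0.    0.008] shift final [ 0.067  0.024 -0.165] shift now [ 0.067  0.024 -0.165] world [-0.001 -0.001  0.004]
eye now [0.646 0.219 0.253] rel hook along/across/up mm [  1.226   0.668 -36.781]
[ 0.104 -0.544  0.151 -0.066  0.269 -0.052]
```

Load is off the wrist. Relax the grip, then open slowly.

Call:
arm_command(
  motion=[
    [[1, 0, 0, 0, 0, 0, 0], [1, 0, 0, 0, 0, 0, 0], [1, 0, 0, 0, 0, 0, 0], [0.88, 0, 0, 0, 0, 0, 0], [0.86, 0, 0, 0, 0, 0, 0], [0.84, 0, 0, 0, 0, 0, 0], [0.8, 0, 0, 0, 0, 0, 0], [0.75, 0, 0, 0, 0, 0, 0], [0.7, 0, 0, 0, 0, 0, 0], [0.6, 0, 0, 0, 0, 0, 0], [0.5, 0, 0, 0, 0, 0, 0], [0.4, 0, 0, 0, 0, 0, 0], [0.3, 0, 0, 0, 0, 0, 0], [0.2, 0, 0, 0, 0, 0, 0], [0.1, 0, 0, 0, 0, 0, 0], [0, 0, 0, 0, 0, 0, 0], [0, 0, 0, 0, 0, 0, 0], [0, 0, 0, 0, 0, 0, 0], [0, 0, 0, 0, 0, 0, 0], [0, 0, 0, 0, 0, 0, 0]],
  ],
  force=20,
)

```text
t: 25.37
position: [0.6057, 0.213, 0.1606]
ee_rot: [0.943, 0.063, 0.325, -0.021]
ft_force: [0.6, -0.1, 0.9]
finger_gap: 0.0851
grip_force: 0.0
```

```bash
python3 -c "
from h import *
s,t=cam('scene'),cam('top')
eyegoal(.0,-.0325)
print('dark s',comps(s,250,105,50,60)); print('dark t',comps(t,120,160,90,60)); print('amber',amber(s,250,120,60,80),amber(t,120,160,90,60))
"
```

```text
t 25.4667 tcp [0.606 0.213 0.161] F [ 0.415 -0.376 -0.346] gap 0.08535017682778669 0.0
turn [0.004 0.001 0.007] shift final [ 0.068  0.023 -0.166] shift now [ 0.068  0.023 -0.166] world [-0.001 -0.001  0.004]
eye now [0.646 0.219 0.253] rel hook along/across/up mm [  1.216   0.636 -36.818]
dark s [([272, 129, 7, 4, 20], [274.6, 130.4]), ([250, 139, 14, 20, 141], [255.1, 148.8]), ([267, 144, 8, 12, 56], [270.3, 148.7])]
dark t [([120, 160, 66, 60, 775], [168.5, 182.2]), ([120, 179, 31, 12, 152], [132.7, 184.9]), ([120, 188, 5, 5, 11], [121.6, 189.9]), ([175, 205, 29, 15, 194], [191.4, 215.1]), ([138, 209, 11, 11, 55], [144.5, 215.7])]
amber [] []
```

Released. Retreat straight back along the tool axis, then check that it hangs still.

Call:
arm_command(
  motion=[
    [[0, 0, 0, -0.15, 0, 0, 0], [0, 0, 0, -0.25, 0, 0, 0], [0, 0, 0, -0.35, 0, 0, 0], [0, 0, 0, -0.5, 0, 0, 0], [0, 0, 0, -0.5, 0, 0, 0], [0, 0, 0, -0.5, 0, 0, 0], [0, -0.3, 0, -0.5, 0, 0, 0], [0, -0.5, 0, -0.5, 0, 0, 0], [0, -0.7, 0, -0.5, 0, 0, 0], [0, -0.7, 0, -0.5, 0, 0, 0], [0, -0.7, 0, -0.5, 0, 0, 0], [0, -0.7, 0, -0.5, 0, 0, 0], [0, -0.5, 0, -0.3, 0, 0, 0], [0, 0, 0, 0, 0, 0, 0], [0, 0, 0, 0, 0, 0, 0], [0, 0, 0, 0, 0, 0, 0], [0, 0, 0, 0, 0, 0, 0], [0, 0, 0, 0, 0, 0, 0], [0, 0, 0, 0, 0, 0, 0], [0, 0, 0, 0, 0, 0, 0]],
  ],
)

```text
t: 27.13
position: [0.4412, 0.191, 0.2066]
ee_rot: [0.944, 0.063, 0.325, -0.021]
ft_force: [-0.2, -1.3, 0.4]
finger_gap: 0.0852
grip_force: 0.0
```

```bash
python3 -c "
from h import *
np.set_printoptions(precision=4,suppress=True)
for i in range(3):
    s,t=cam('scene'),cam('top')
    print('dark s',comps(s,262,100,40,60)); print('dark t',comps(t,135,170,60,40))
    h=cv2.cvtColor(s['img'],cv2.COLOR_RGB2HSV)[140:180,255:290]; m=(h[...,1]>150)&(h[...,2]<150); ys,xs=np.where(m); print('brown s',m.sum(),xs.mean()+255,ys.mean()+140)
print(manip.sense()['t'],manip.sense()['position'],manip.sense()['joint_velocities'])
E=HOOK-[0,0,.0365]; ey=np.array([-EX[1],EX[0],0])
print('bar-',proj(s,E-.027*ey-[0,0,.023]),proj(t,E-.027*ey-[0,0,.023]),'vial',proj(s,E-[0,0,.133-.008+.052]))
print('seen bystanders t',[ (n,proj(t,p)) for n,p in(('clear',[.7505,.0403,.1]),)])
"
```

```text
dark s [([272, 129, 7, 4, 21], [274.8, 130.4]), ([266, 143, 8, 13, 59], [270.0, 148.6])]
dark t [([135, 170, 51, 40, 534], [169.5, 184.1]), ([135, 179, 16, 10, 59], [141.6, 183.8])]
brown s 12 266.5 147.58333333333334
dark s [([272, 129, 7, 4, 19], [274.8, 130.4]), ([267, 143, 8, 12, 61], [270.5, 148.4])]
dark t [([135, 170, 51, 40, 536], [169.6, 184.0]), ([135, 179, 16, 10, 58], [141.5, 183.8])]
brown s 17 264.52941176470586 145.76470588235293
dark s [([265, 116, 4, 4, 9], [266.1, 117.8]), ([273, 129, 6, 4, 18], [274.9, 130.4]), ([267, 143, 8, 13, 62], [270.6, 148.5])]
dark t [([135, 170, 51, 40, 527], [169.9, 183.9]), ([135, 179, 16, 10, 59], [141.6, 183.8]), ([158, 188, 4, 4, 13], [159.8, 189.5])]
brown s 18 267.05555555555554 146.83333333333334
27.4333 [0.4409 0.191  0.2068] [ 0.0007 -0.004   0.0015  0.0016  0.0023  0.0001]
bar- [274.8247 131.1758] [174.8516 180.7589] vial [271.6666 160.45  ]
seen bystanders t [('clear', array([254.1129, 149.1092]))]
```

Call:
arm_command(
  motion=[
    [[0, 0, 0, 0, 0, 0, 0], [0, 0, 0, 0, 0, 0, 0], [0, 0, 0, 0, 0, 0, 0], [0, 0, 0, 0, 0, 0, 0], [0, 0, 0, 0, 0, 0, 0], [0, 0, 0, 0, 0, 0, 0], [0, 0, 0, 0, 0, 0, 0], [0, 0, 0, 0, 0, 0, 0], [0, 0, 0, 0, 0, 0, 0], [0, 0, 0, 0, 0, 0, 0], [0, 0, 0, 0, 0, 0, 0], [0, 0, 0, 0, 0, 0, 0], [0, 0, 0, 0, 0, 0, 0], [0, 0, 0, 0, 0, 0, 0], [0, 0, 0, 0, 0, 0, 0], [0, 0, 0, 0, 0, 0, 0], [0, 0, 0, 0, 0, 0, 0], [0, 0, 0, 0, 0, 0, 0], [0, 0, 0, 0, 0, 0, 0], [0, 0, 0, 0, 0, 0, 0]],
  ],
)

```text
t: 29.1
position: [0.4409, 0.1911, 0.2068]
ee_rot: [0.943, 0.063, 0.325, -0.021]
ft_force: [0.9, -0.1, 0.4]
finger_gap: 0.0852
grip_force: 0.0
```

Call:
arm_command(
  motion=[
    [[0, 0, 0, 0, 0, 0, 0], [0, 0, 0, 0, 0, 0, 0], [0, 0, 0, 0, 0, 0, 0], [0, 0, 0, 0, 0, 0, 0], [0, 0, 0, 0, 0, 0, 0], [0, 0, 0, 0, 0, 0, 0], [0, 0, 0, 0, 0, 0, 0], [0, 0, 0, 0, 0, 0, 0], [0, 0, 0, 0, 0, 0, 0], [0, 0, 0, 0, 0, 0, 0], [0, 0, 0, 0, 0, 0, 0], [0, 0, 0, 0, 0, 0, 0], [0, 0, 0, 0, 0, 0, 0], [0, 0, 0, 0, 0, 0, 0], [0, 0, 0, 0, 0, 0, 0], [0, 0, 0, 0, 0, 0, 0], [0, 0, 0, 0, 0, 0, 0], [0, 0, 0, 0, 0, 0, 0], [0, 0, 0, 0, 0, 0, 0], [0, 0, 0, 0, 0, 0, 0]],
  ],
)

```text
t: 30.77
position: [0.4409, 0.1911, 0.2068]
ee_rot: [0.943, 0.063, 0.325, -0.021]
ft_force: [-0.3, 0.1, 0.5]
finger_gap: 0.0852
grip_force: 0.0
```

```bash
python3 -c "
from h import *
fr=[]
for i in range(8):
    s=cam('scene'); fr.append(s['img'].astype(int)); 
    if i%2: print([c[1] for c in comps(s,262,100,40,60)])
print('change between frames',[int((abs(a-b)[100:190,240:300].max(2)>40).sum()) for a,b in zip(fr,fr[1:])], int((abs(fr[0]-fr[-1])[100:190,240:300].max(2)>40).sum()))
h=cv2.cvtColor(s['img'],cv2.COLOR_RGB2HSV)[140:185,255:290]
m=(h[...,1]>130)&(h[...,0]<18); print('\n'.join(''.join('#' if v else '.' for v in r) for r in m[::2]))
i0=cv2.imread('pics/scene0.png')[...,::-1].astype(int); d=(abs(i0-fr[-1]).max(2)>50).astype(np.uint8)
n,l,st,ce=cv2.connectedComponentsWithStats(cv2.dilate(d,np.ones((3,3)))); print([st[k].tolist() for k in range(1,n) if st[k][4]>60])
"
```

```text
[[274.8, 130.5], [270.4, 148.5]]
[[274.6, 130.6], [270.3, 148.2]]
[[275.1, 130.4], [270.5, 148.4]]
[[274.9, 130.5], [270.5, 148.3]]
change between frames [3, 5, 2, 4, 5, 4, 0] 23
...................................
...................................
...................................
...................................
...................................
........................#..........
...................................
...................................
...................................
...................................
...................................
...................................
...................................
...................................
...................................
................#....#.............
...................................
...................................
...................................
...................................
...................................
...................................
...................................
[[0, 0, 206, 420, 37817], [248, 103, 34, 71, 999], [0, 120, 6, 21, 69], [258, 173, 22, 15, 125], [291, 232, 23, 30, 481], [276, 273, 51, 60, 1080]]
```

Only the arm, tongs, vial and their shadows differ from the start; the bystanders are unmoved. I let the last swing die down.

Call:
arm_command(
  motion=[
    [[0, 0, 0, 0, 0, 0, 0], [0, 0, 0, 0, 0, 0, 0], [0, 0, 0, 0, 0, 0, 0], [0, 0, 0, 0, 0, 0, 0], [0, 0, 0, 0, 0, 0, 0], [0, 0, 0, 0, 0, 0, 0], [0, 0, 0, 0, 0, 0, 0], [0, 0, 0, 0, 0, 0, 0], [0, 0, 0, 0, 0, 0, 0], [0, 0, 0, 0, 0, 0, 0], [0, 0, 0, 0, 0, 0, 0], [0, 0, 0, 0, 0, 0, 0], [0, 0, 0, 0, 0, 0, 0], [0, 0, 0, 0, 0, 0, 0], [0, 0, 0, 0, 0, 0, 0], [0, 0, 0, 0, 0, 0, 0], [0, 0, 0, 0, 0, 0, 0], [0, 0, 0, 0, 0, 0, 0], [0, 0, 0, 0, 0, 0, 0], [0, 0, 0, 0, 0, 0, 0]],
  ],
)

```text
t: 32.83
position: [0.4409, 0.1911, 0.2069]
ee_rot: [0.943, 0.063, 0.325, -0.021]
ft_force: [0.1, 0.5, 0.3]
finger_gap: 0.0854
grip_force: 0.0
```

Call:
arm_command(
  motion=[
    [[0, 0, 0, 0, 0, 0, 0], [0, 0, 0, 0, 0, 0, 0], [0, 0, 0, 0, 0, 0, 0], [0, 0, 0, 0, 0, 0, 0], [0, 0, 0, 0, 0, 0, 0], [0, 0, 0, 0, 0, 0, 0], [0, 0, 0, 0, 0, 0, 0], [0, 0, 0, 0, 0, 0, 0], [0, 0, 0, 0, 0, 0, 0], [0, 0, 0, 0, 0, 0, 0], [0, 0, 0, 0, 0, 0, 0], [0, 0, 0, 0, 0, 0, 0], [0, 0, 0, 0, 0, 0, 0], [0, 0, 0, 0, 0, 0, 0], [0, 0, 0, 0, 0, 0, 0], [0, 0, 0, 0, 0, 0, 0], [0, 0, 0, 0, 0, 0, 0], [0, 0, 0, 0, 0, 0, 0], [0, 0, 0, 0, 0, 0, 0], [0, 0, 0, 0, 0, 0, 0]],
  ],
)

```text
t: 34.5
position: [0.4409, 0.1911, 0.2068]
ee_rot: [0.943, 0.063, 0.325, -0.021]
ft_force: [-0.2, -0.2, 0.7]
finger_gap: 0.0856
grip_force: 0.0
```

Call:
arm_command(
  motion=[
    [[0, 0, 0, 0, 0, 0, 0], [0, 0, 0, 0, 0, 0, 0], [0, 0, 0, 0, 0, 0, 0], [0, 0, 0, 0, 0, 0, 0], [0, 0, 0, 0, 0, 0, 0], [0, 0, 0, 0, 0, 0, 0], [0, 0, 0, 0, 0, 0, 0], [0, 0, 0, 0, 0, 0, 0], [0, 0, 0, 0, 0, 0, 0], [0, 0, 0, 0, 0, 0, 0], [0, 0, 0, 0, 0, 0, 0], [0, 0, 0, 0, 0, 0, 0], [0, 0, 0, 0, 0, 0, 0], [0, 0, 0, 0, 0, 0, 0], [0, 0, 0, 0, 0, 0, 0], [0, 0, 0, 0, 0, 0, 0], [0, 0, 0, 0, 0, 0, 0], [0, 0, 0, 0, 0, 0, 0], [0, 0, 0, 0, 0, 0, 0], [0, 0, 0, 0, 0, 0, 0]],
  ],
)

```text
t: 36.17
position: [0.4409, 0.1911, 0.2068]
ee_rot: [0.943, 0.063, 0.325, -0.021]
ft_force: [-0.0, 0.6, 0.2]
finger_gap: 0.0858
grip_force: 0.0
```

```bash
python3 -c "
from h import *
fr=[]
for i in range(12):
    s=cam('scene'); fr.append(s['img'].astype(int))
print('change',[int((abs(fr[0]-b)[100:190,240:300].max(2)>40).sum()) for b in fr[1:]])
print(comps(s,262,100,40,60)); print(fr[-1][158:174:3,262:276:3].tolist()); print(manip.sense()['t'])
"
```

```text
change [0, 0, 0, 0, 1, 1, 0, 2, 2, 1, 0]
[([272, 129, 7, 5, 23], [274.8, 130.5]), ([267, 143, 8, 13, 62], [270.4, 148.5])]
[[[146, 143, 138], [142, 155, 158], [73, 58, 44], [88, 70, 51], [102, 84, 63]], [[140, 149, 151], [150, 156, 159], [79, 63, 45], [93, 76, 62], [98, 77, 61]], [[146, 154, 153], [147, 153, 153], [92, 85, 78], [115, 91, 70], [124, 97, 73]], [[91, 93, 94], [145, 153, 155], [119, 116, 113], [123, 95, 69], [125, 99, 72]], [[78, 79, 78], [159, 170, 170], [145, 152, 157], [104, 73, 48], [114, 87, 62]], [[73, 77, 78], [77, 81, 81], [77, 80, 83], [72, 76, 76], [73, 73, 72]]]
36.7667
```

Everything is still, and the brown vial body shows below the jaws down to row 170. I hand in the job.

```bash
python3 -c "
from station import manip
print(manip.job_done())"
```

```text
the job is handed in; nothing more can be done
None
```

The job is handed in at about 37 s: the tongs hang by their eye on the scale hook with the amber vial in their jaws, free and still, hook pulled down about 28 mm, gripper clear and the bystanders unmoved in the scene view.

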